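Load the vial shaker, clamp it with its wing nut and set it for the night run

ROBOT

A 6-joint arm with a two-finger parallel gripper is mounted at the origin on a cart in front of the work surface, level with it; the furniture and walls round the work are solid. World frame = base frame: x ahead of the robot, y to its left, z up, the work surface at z = 0. Lengths are in mm, angles in degrees, forces in N, time in s.
With the tool pointing down it reaches from about 325 to 850 mm from the base axis. Payload 15.5 kg.
Tool frame: the origin (TCP) lies on the centre line of the jaws, within the pads' length; the fingertips stand 19 mm ahead of it and the grasp point (between the pads) is the TCP (bot.tips_ahead is the distance from the TCP to the fingertips, in mm); z points along the fingers, y is the line along which they close (so a half turn about z gives the same grasp; the last joint's range is limited). The gripper opens to 91 mm and grips with 3 to 60 N. Pads are 32 mm wide; open, the fingers measure 118 mm over their backs; the gripper's body (76 mm by 178 mm) begins 60 mm behind the grasp point.
Start: joints at [-70.904, 28.281, 77.091, -0, 74.628, -5.472], TCP at [259.864, -568.417, 232.915] pointing down, gripper open.
Joint ranges: [-166.48, 166.48], [-47.26, 123.95], [12.59, 153.08], [-70.14, 250.14], [6.76, 159.57], [-176.63, 176.63]. Speed limits (degrees/s): [108.29, 108.29, 147.25, 172.46, 172.46, 172.46].

INTERFACE

Orientations are given as a 3x3 rotation matrix whose columns are the frame's x, y, z axes.
In Python, from plant import state, viewer, workorder, bot gives the robot as it stands. The module is installed in compiled form; this text tells all that it offers.
- The arm moves only by the tool apply_moves, never from a script. Its argument "steps" is a list of rows, each a list of 7 numbers: the shift along the tool's x, y, z normalised to -1 to 1, where 1 is 0.03 m, then the turn, a rotation vector about the tool's x, y, z normalised to -1 to 1, where 1 is 0.5 rad, then the closure, from -1 (fully open) to 1 (shut). In form: [[x, y, z, wx, wy, wz, jaw], ...]. A call has 1 to 20 rows; each row shifts and turns the commanded pose from where the row before left it, along the tool's axes as they then stand; what a row does not reach is not made up. A row lasts 1/10 s, in which the tool goes at most 50 mm and 8.59 degrees, less where a joint would pass 70% of its speed; a pose out of reach is approached as far as the arm can. A call with a number of a shift or a turn outside -1 to 1 is refused whole. A call with a gripper value outside its range is refused whole. The fingers move at their own pace and stop on an object; "newtons" is the grip in N (left out, the last holds). Time passes only in rows, so rows that do not move let the fingers close. It gives the time, the measured TCP pose, the force, the opening and the grip force at its end, in the units of the state.
- state(): the state, without advancing time (a new reading comes with each control period).
- viewer.snapshot(name): name is "scene" or "top" or "wrist"; returns the picture (384x512x3 uint8, red, green, blue); there is no depth.
- viewer.camera_model(name): a dict with "vertical_fov" (degrees; the focal length in pixels is half the picture's height over the tangent of half this angle, whatever the lens; pixels are square), "cx", "cy" (the principal point, pixels), "k1" (the pictures are not rectified: a ray, as slopes to the right and down, at radius r is drawn at 1 + k1 r^2 times it, then the intrinsics apply), "extrinsics" (4x4, takes a point from world to camera coordinates). Camera axes: x right, y up, looking along -z (the intrinsics and any distortion apply to the point x, -y, -z); pixel columns grow to the right and rows downward; lengths in mm; the calibration is good to about 2 mm. A picture is of the moment at which its call begins: read the wrist's pose just before it. camera_model takes no time and is no camera call; for the wrist camera it gives the pose at the moment of the call.
- workorder.hand_in(): hands the job in; it is judged then, once.
The state is a dict: "clock": time; "joint_positions": joint angles; "qd": joint speeds; "tau": joint torques, N m; "position": TCP position; "eef_rot": TCP orientation; "ft_force": force on the tool from outside, world axes, zero at the start; "moment": the same for the moment, N m; "opening": finger opening in mm; "finger_force": force on a finger pad.
Only numpy, scipy, OpenCV 4.12 (cv2) and the standard library are available. Lean on these libraries where they do the work, as an engineer would, in place of code of your own. Each camera call takes 0.05 s, during which the arm holds its last target. There are 200 camera calls.

TASK

Load the shaker for the night run: stand every sample vial waiting on the bench upright in a pocket, swing the clamp bar over them as far as it goes, and screw the wing nut down clockwise until it stops, turning it in short arcs because the bar's handles stand close beside it. Then zero the stroke counter by swinging its sprung lever to the stop and letting it go back. The timer toggle on the unlit panel must end up on (leaning right, to the green dot): flip it only if it is off, never switch it off; leave the things round the shaker where they are.

Things in the scene. Friction and masses are not known exactly. Their poses are not given: they have to be found in the camera images.
- shaker: Low white shaker, 203 deep x 226 wide, fixed; origin at its underside below the clamp stud; x away from its front, y to its left, z up. Rear: carriage with two black pocket blocks, top 82 mm up, at y +76 and -76 mm. Front: console (x -136 to -78), flat top 90 mm up, counter (top 104 mm up) at its left, toggle at its right.
- pocket_1 (a point): Centre of the floor of a round pocket, x -32, y +76 mm in the shaker's frame, 54 mm above the bench; 37.5 mm wide, 28 mm deep. Any vial may go in any pocket.
- pocket_2 (a point): Centre of the floor of a round pocket, x +32, y +76 mm in the shaker's frame, 54 mm above the bench; 37.5 mm wide, 28 mm deep. Any vial may go in any pocket.
- pocket_3 (a point): Centre of the floor of a round pocket, x -32, y -76 mm in the shaker's frame, 54 mm above the bench; 37.5 mm wide, 28 mm deep. Any vial may go in any pocket.
- pocket_4 (a point): Centre of the floor of a round pocket, x +32, y -76 mm in the shaker's frame, 54 mm above the bench; 37.5 mm wide, 28 mm deep. Any vial may go in any pocket.
- vial_1: Closed clear glass vial with a black screw cap, 34 mm diameter, 78 mm tall, about 70 g; origin at the centre of its underside, z up. Straight glass body up to about 52 mm. Two to four of vials 1 to 4 are there (None: absent).
- vial_2: Closed clear glass vial with a black screw cap, 34 mm diameter, 78 mm tall, about 70 g; origin at the centre of its underside, z up. Straight glass body up to about 52 mm. Two to four of vials 1 to 4 are there (None: absent).
- vial_3: Closed clear glass vial with a black screw cap, 34 mm diameter, 78 mm tall, about 70 g; origin at the centre of its underside, z up. Straight glass body up to about 52 mm. Two to four of vials 1 to 4 are there (None: absent).
- vial_4: Closed clear glass vial with a black screw cap, 34 mm diameter, 78 mm tall, about 70 g; origin at the centre of its underside, z up. Straight glass body up to about 52 mm. Two to four of vials 1 to 4 are there (None: absent).
- clamp_bar (a joint): Swing of the H-shaped clamp bar about its stud, rad, counter-clockwise from above: 0 = aside (along the shaker's x; load now), 1.571 = its stop, across (along y, over the pockets). Stays where left, friction 0.05 N m. Beam 152 x 24, cross pieces 26 x 84 mm at its ends, slippery white pads beneath; top 155 mm up at nut 0. Pads then clear seated caps by 8 mm. Start 0 to 0.2.
- handle_1 (a point): Top centre of an upright round black handle on the bar, 12 mm diameter, 45 mm tall, 44 mm from the stud, in direction (bar angle) from the shaker's x axis. Fingers fit before and behind it in the direction of swing; towards the stud the nut's wings (26 mm from the axis) are in the way.
- handle_2 (a point): Top centre of the other, equal handle, beyond the stud.
- wing_nut (a joint): Turn of the wing nut, rad, clockwise from above (screwing down) positive: 0 = run up, 9.03 = its stop on the stud's shoulder. Nut and bar sink 8 mm a turn; the bar meets seated vials at about 6.3 and then gives against its own spring, so that it cannot crush them. Stays where left, friction 0.04 N m. Start 0.5 to 2.5.
- nut_wings (a point): On the nut's axis, 2 mm below the top of the wings, 202 mm above the bench at nut 0; x along the wings. Brass; two upright wings 7 mm thick, 52 mm tip to tip, 10 mm apart in the middle; below them a hub 18 to 22 mm wide whose top is 21 mm below this point: fingertips stay above it. Handles stand beside it: fingers reaching over 38 mm from the axis strike them.
- counter_lever (a joint): Sprung reset lever of the stroke counter, rad: 0 = rest, 0.9 = its stop. Turns clockwise from above about a vertical pin at shaker x -90, y +66 mm, 36 mm from its knob; the knob goes from right to left along the console. Spring 0.03 to 0.14 N m (up to 4 N at the knob) brings it back.
- lever_knob (a point): Top centre of the upright red knob on the lever, 11 mm diameter, 24 mm tall, top 134 mm above the bench; at rest at shaker x -122, y +50 mm, at the stop x -122, y +82.
- timer_toggle (a joint): Bat toggle switch, rad: 0 = off (leans 0.4 rad to the shaker's left, to the black dot), 0.8 = on (leans 0.4 rad to its right, to the green dot). Over-centre spring: it snaps to either end, about 2 N at the tip. Off or on at the start.
- toggle_tip (a point): Tip of the steel toggle, 11 mm thick there, 34 mm from its pivot at shaker x -107, y -70, z 94 mm.
- lab_timer: Bystander: small flat cream timer, 62 x 62 x 18 mm; leave alone.
- wash_bottle: Bystander: white wash bottle with red top, 206 mm tall, behind the shaker; leave alone.
- beaker_1: Bystander: empty glass beaker, 73 mm wide, 91 mm tall, behind the shaker; leave alone.
Things that resemble listed ones, but are neither listed nor needed, are in the scene too. Leave any blue look-alike of the vial_1 alone.

How it is judged:
By the outcome, as a careful person would: the job done as asked, in the order asked, and still so for the second after the job is handed in, with the robot touching nothing.
Of vial_1, vial_2, vial_3, vial_4 only 2 to 4 are there at a start; the rules pass over those that are not, and their reading is None.
At some moment in a run one of vial_1, vial_2, vial_3, vial_4 may be knocked a few centimetres aside while the robot is not near it.
It also fails if it takes over 210 s, if anything falls off the work surface, if the arm or the gripper's body presses on something with over 40 N, if the wrist force passes 120 N, or if a joint passes its speed limit or range.

## Working session

There is one attempt and no reset: what is moved stays moved. The work goes in short steps, Python scripts to look and compute and a tool call to move; the robot and the scene stay as the last step left them, time stands still between calls to the robot, and variables do not carry over. Pictures are saved under pics/ and viewed, at most 14 in all, crops included, and the job is handed in when it is done.

Besides the shell and the picture viewer there is one more tool, called after "Emit:" as name(argument=value, ...) on one line, values as JSON. apply_moves: Moves the arm, as the interface text tells. Its arguments: {"type":"object","properties":{"steps":{"type":"array","items":{"type":"array","items":{"type":"number","minimum":-1,"maximum":1}}},"newtons":{"type":"number"}},"required":["steps"]}

```bash
mkdir -p pics; ls; cat > h.py <<'E'
import numpy as np, cv2
from plant import state, viewer, workorder, bot
def snap(n,f=None):
    m=viewer.camera_model(n); im=np.array(viewer.snapshot(n))
    if f: cv2.imwrite('pics/'+f,im[:,:,::-1])
    return im,m
def K(m):
    f=192/np.tan(np.radians(m['vertical_fov'])/2); return f
def ray(m,u,v):
    f=K(m); d=np.array([(u-m['cx'])/f,(v-m['cy'])/f]); p=d.copy()
    for _ in range(30): p=d/(1+m['k1']*(p@p))
    E=np.array(m['extrinsics']); R,t=E[:3,:3],E[:3,3]
    return -R.T@t, R.T@np.array([p[0],-p[1],-1])
def plane(m,u,v,z):
    o,d=ray(m,u,v); return o+d*(z-o[2])/d[2]
def tri(a,b):
    A=np.zeros((3,3));y=np.zeros(3)
    for m,u,v in (a,b):
        o,d=ray(m,u,v);d=d/np.linalg.norm(d);P=np.eye(3)-np.outer(d,d);A+=P;y+=P@o
    return np.linalg.solve(A,y)
def proj(m,X):
    E=np.array(m['extrinsics']);c=E[:3,:3]@np.array(X,float)+E[:3,3]
    p=np.array([c[0],-c[1]])/-c[2];p=p*(1+m['k1']*(p@p));f=K(m)
    return p*f+[m['cx'],m['cy']]
E
python3 - <<'E'
from h import *
np.set_printoptions(precision=2,suppress=True)
for n in("scene","top","wrist"):
    im,m=snap(n)
    print(n,m); 
    cv2.imwrite(f'pics/{n}0.png',cv2.resize(im[:,:,::-1],(800,600),interpolation=cv2.INTER_CUBIC))
    np.save(n+'0.npy',im)
print(state())
E
```

```text
pics
scene {'vertical_fov': 55.8781190997302, 'cx': 251.91001096262545, 'cy': 192.4927770627828, 'k1': -0.034431335552288604, 'extrinsics': array([[  -0.59,   -0.81,    0.01,  294.03],
       [   0.5 ,   -0.36,    0.79, -403.26],
       [  -0.63,    0.47,    0.62, -816.34],
       [   0.  ,    0.  ,    0.  ,    1.  ]])}
top {'vertical_fov': 46.37270314282178, 'cx': 252.70050989895023, 'cy': 193.781905850584, 'k1': -0.11730091330494077, 'extrinsics': array([[   -0.  ,    -1.  ,     0.  ,    -8.26],
       [    0.99,    -0.  ,     0.12,  -570.85],
       [   -0.12,     0.01,     0.99, -1726.18],
       [    0.  ,     0.  ,     0.  ,     1.  ]])}
wrist {'vertical_fov': 58.31622108269174, 'cx': 254.2653683857719, 'cy': 186.2674286481291, 'k1': -0.02077444666246731, 'extrinsics': array([[   0.42,   -0.91,   -0.  , -625.21],
       [   0.88,    0.4 ,   -0.26,   27.96],
       [   0.24,    0.11,    0.97, -388.95],
       [   0.  ,    0.  ,    0.  ,    1.  ]])}
{'clock': 0.15, 'joint_positions': array([-70.9 ,  28.31,  77.12,  -0.  ,  74.63,  -5.47]), 'qd': array([-0.11, -0.06, -0.1 , -0.01,  0.04, -0.01]), 'tau': array([  0.  , -87.92, -38.2 ,   0.07,   0.05,  -0.  ]), 'position': array([ 259.77, -568.2 ,  232.49]), 'eef_rot': array([[ 0.91,  0.42, -0.  ],
       [ 0.42, -0.91,  0.  ],
       [ 0.  , -0.  , -1.  ]]), 'ft_force': array([ 0.62, -0.09, -1.27]), 'moment': array([-0.03,  0.02,  0.02]), 'finger_force': 0.0, 'opening': 91.16075897354469}
```

View pics/scene0.png

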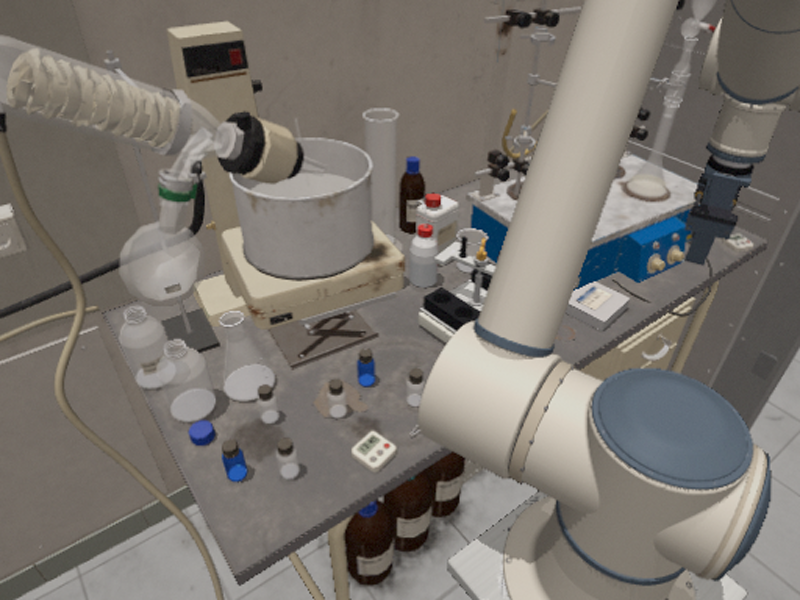

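View pics/top0.png

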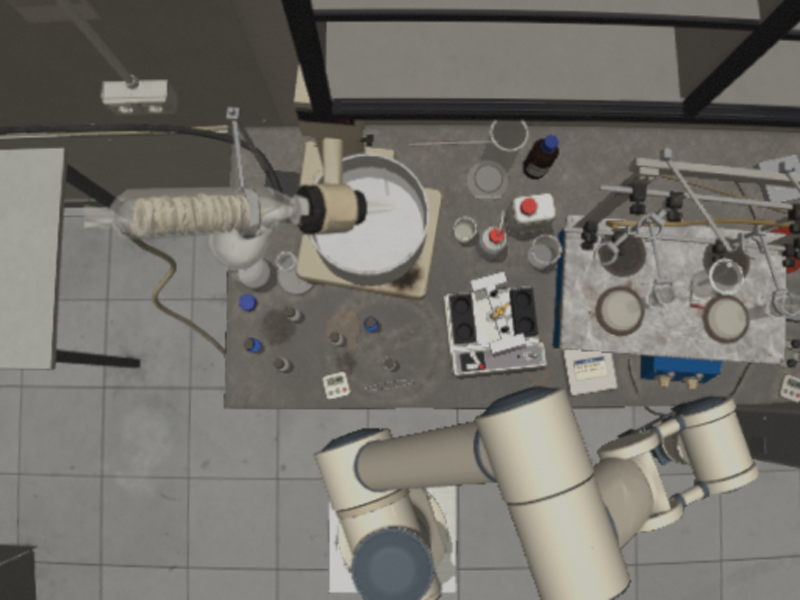

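The scene view shows four clear vials with black caps, at about (267,392), (337,385), (415,375) and (287,445). Two blue look-alikes stand at (366,353) and (233,448). In the top view the clear ones are at (292,313), (336,338), (391,365), (282,365) and the blue at (372,324), (254,345). The shaker is at (495,330).

```bash
python3 - <<'E'
from h import *
np.set_printoptions(precision=1,suppress=True)
ms=viewer.camera_model('scene');mt=viewer.camera_model('top')
S=np.load('scene0.npy');T=np.load('top0.npy')
def blob(im,u,v,r,th):
    g=im.max(2).astype(int);y0,x0=int(v-r),int(u-r);c=(g[y0:y0+2*r+1,x0:x0+2*r+1]<th).astype(np.uint8)
    n,l,s,ce=cv2.connectedComponentsWithStats(c)
    if n<2:return None
    k=1+np.argmax(s[1:,4]);return ce[k]+[x0,y0],s[k]
k=.64
for nm,s,t in (('a',(267,391),(292,312)),('b',(336,384),(336,337)),('c',(415,374),(391,364)),('d',(286,444),(282,364)),('blue1',(366,355),(372,324)),('blue2',(231,447),(254,345))):
    bs=blob(S,s[0]*k,s[1]*k,9,60);bt=blob(T,t[0]*k,t[1]*k,8,60)
    print(nm,bs and bs[0],bs and bs[1][2:],bt and bt[0],bt and bt[1][2:], bs and bt and tri((ms,*bs[0]),(mt,*bt[0])), plane(mt,t[0]*k,t[1]*k,72))
for n,u,v in (('nut',499,312),('FR',545,370),('FL',453,376),('timer',336,385),('washb',497,237),('beaker',545,247)):
    print(n,plane(mt,u*k,v*k,190 if n=='nut' else 90))
c=T[160:250,270:360];cs=S[170:240,255:345]
cv2.imwrite('pics/c1.png',np.hstack([cv2.resize(c[:,:,::-1],(400,400),interpolation=2),cv2.resize(T[180:250,150:260][:,:,::-1],(400,400*70//110),interpolation=2) if 0 else cv2.resize(T[185:245,155:245][:,:,::-1],(400,400),interpolation=2)]))
E
```

```text
a [169.8 252.9] [ 8  6 28] None None None [544.4 242.6  72. ]
b [215.  249.5] [ 8  5 24] None None None [482.6 134.   72. ]
c [266.  242.6] [ 7  4 21] None None None [416.4  -0.2  72. ]
d [182.6 288. ] [ 9  6 25] None None None [416.9 265.7  72. ]
blue1 [233.9 229.7] [ 8  5 27] None None None [514.2  46.   72. ]
blue2 [148.2 289.4] [10  8 34] None None None [463.4 335.2  72. ]
nut [ 530.5 -248.   190. ]
FR [ 399.1 -373.    90. ]
FL [ 386.3 -149.3   90. ]
timer [365.8 132.1  90. ]
washb [ 726.8 -262.8   90. ]
beaker [ 701.7 -381.6   90. ]
```

View pics/c1.png

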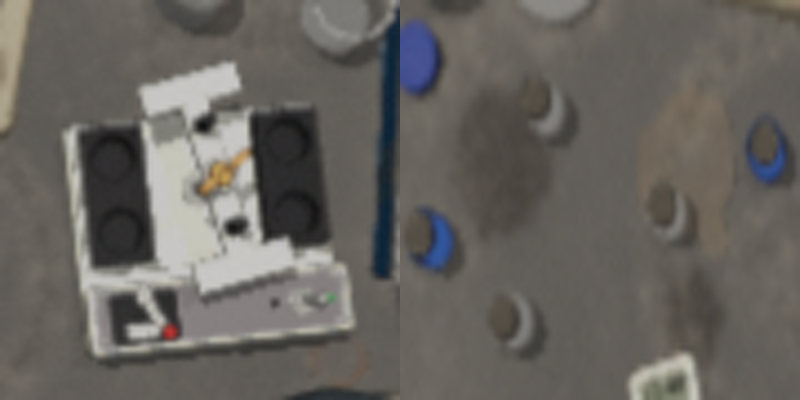

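The crops confirm four clear vials and two blue look-alikes. The bar lies aside, the knob is red at the left of the console, and the toggle is at its right. Next, a closer wrist view.

```bash
cat >> h.py <<'E'
def yaw(s=None):
    R=(s or state())['eef_rot']; return np.degrees(np.arctan2(R[1,0],R[0,0]))
def go(x,y,z,ya=None,pos=None):
    "units (30mm) to go along tool axes after turning to ya; and the turn in wz units"
    s=state(); y0=yaw(s); ya=y0 if ya is None else ya; p=s['position'] if pos is None else np.array(pos,float)
    d=np.array([x,y,z])-p; c,sn=np.cos(np.radians(ya)),np.sin(np.radians(ya))
    t=np.array([d[0]*c+d[1]*sn, d[0]*sn-d[1]*c, -d[2]])/30
    print('turn',round(-np.radians(ya-y0)/.5,3),'shift',t.round(3))
E
python3 - <<'E'
from h import *
np.set_printoptions(precision=2,suppress=True)
s=state();m=viewer.camera_model('wrist');E=np.array(m['extrinsics']);R=E[:3,:3];c=-R.T@E[:3,3]
print('cam in tool',s['eef_rot'].T@(c-s['position'])); print((R@s['eef_rot']).T)
go(440,-265,400,93.3)
E
```

```text
cam in tool [  74.47    0.54 -150.04]
[[ 0.    0.97  0.26]
 [ 1.   -0.   -0.  ]
 [-0.    0.26 -0.97]]
turn -2.399 shift [ 9.74  6.58 -5.58]
```

Emit:
apply_moves(steps=[[0, 0, -1, 0, 0, -0.3, -1], [0, 0, -1, 0, 0, -0.3, -1], [0, 0, -1, 0, 0, -0.3, -1], [0, 0, -1, 0, 0, -0.3, -1], [0, 0, -0.8, 0, 0, -0.3, -1], [0, 0, -0.8, 0, 0, -0.3, -1], [0, 0, 0, 0, 0, -0.3, -1], [0, 0, 0, 0, 0, -0.3, -1]])

```text
clock: 0.95
position: [259.9, -568.5, 401.5]
eef_rot: [[-0.064, 0.998, 0.0], [0.998, 0.064, -0.001], [-0.001, 0.0, -1.0]]
ft_force: [0.2, 0.5, -0.9]
opening: 91.6
finger_force: 0.0
```

Emit:
apply_moves(steps=[[1, 0.7, 0, 0, 0, 0, -1], [1, 0.7, 0, 0, 0, 0, -1], [1, 0.7, 0, 0, 0, 0, -1], [1, 0.7, 0, 0, 0, 0, -1], [1, 0.7, 0, 0, 0, 0, -1], [1, 0.7, 0, 0, 0, 0, -1], [1, 0.7, 0, 0, 0, 0, -1], [1, 0.7, 0, 0, 0, 0, -1], [1, 0.7, 0, 0, 0, 0, -1], [1, 0.7, 0, 0, 0, 0, -1], [1, 0.7, 0, 0, 0, 0, -1], [0.5, 0.6, 0, 0, 0, 0, -1], [0, 0, 0, 0, 0, 0, -1]])

```text
clock: 2.25
position: [489.8, -207.4, 400.6]
eef_rot: [[-0.061, 0.998, -0.0], [0.998, 0.061, 0.001], [0.001, 0.0, -1.0]]
ft_force: [-0.0, -0.3, -0.2]
opening: 91.4
finger_force: 0.0
```

```bash
python3 - <<'E'
from h import *
np.set_printoptions(precision=2,suppress=True)
s=state();print(s['position'],yaw(s),s['joint_positions'],s['clock'])
im,m=snap('wrist');np.save('w1.npy',im);np.save('w1E.npy',m['extrinsics'])
cv2.imwrite('pics/w1.png',cv2.resize(im[:,:,::-1],(800,600),interpolation=2))
E
```

```text
[ 489.85 -207.45  400.62] 93.48747394092142 [-29.41  13.56  74.16   0.03  92.3  -32.89] 2.25
```

View pics/w1.png

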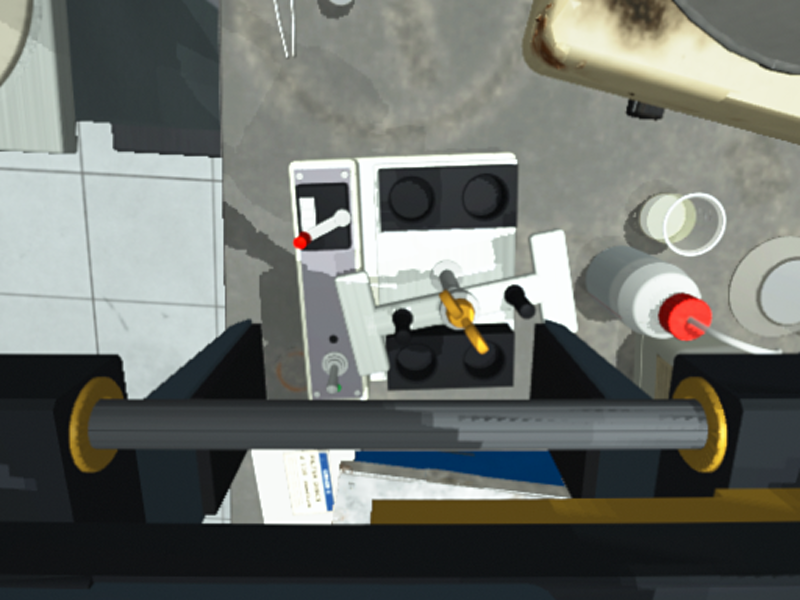

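The wrist view shows the pockets at about (412,198), (486,195), (416,358) and (482,352), the nut at (463,318), and the handles at (403,318) and (518,300). The knob is red at (302,241). The toggle is at (333,375), leaning towards the green dot at (337,386). I'll triangulate these with the top view.

```bash
python3 - <<'E'
from h import *
np.set_printoptions(precision=1,suppress=True)
mt=viewer.camera_model('top');mw=viewer.camera_model('wrist');k=.64
W=[(412,198),(486,195),(416,358),(482,352)];T=[(122,232),(112,158),(295,213),(290,143)]
L=np.array([(-32,76),(32,76),(-32,-76),(32,-76)],float);P=[]
for w,t in zip(W,T):
    a=tri((mw,w[0]*k,w[1]*k),(mt,270+t[0]/4.444,160+t[1]/4.444)); b=plane(mw,w[0]*k,w[1]*k,82);P.append(b[:2]);print(a,b)
# rim fit
P=np.array(P)
def fit(P,L):
    pc,lc=P.mean(0),L.mean(0);H=(L-lc).T@(P-pc);th=np.arctan2(H[0,1]-H[1,0],H[0,0]+H[1,1])
    R=np.array([[np.cos(th),-np.sin(th)],[np.sin(th),np.cos(th)]]);return th,R,pc-R@lc
th,R,o=fit(P,L);print('shaker',np.degrees(th),o,'res',(P-(L@R.T+o)))
def wp(x,y,z): return np.r_[R@[x,y]+o,z]
for n,p in (('tipON',(-107,-70-13.2,94+31.3)),('tipOFF',(-107,-70+13.2,94+31.3)),('piv',(-107,-70,94)),('knob',(-122,50,134)),('consFL',(-136,113,90)),('nut',(0,0,195)),('h44a',(44,0,195)),('p1',(-32,76,82))):
    print(n,proj(mw,wp(*p))/k, wp(*p))
im=np.load('w1.npy').astype(int);r,g,b=im[...,0],im[...,1],im[...,2]
def cen(msk,box):
    x0,y0,x1,y1=box;q=np.zeros_like(msk);q[y0:y1,x0:x1]=msk[y0:y1,x0:x1];v,u=np.nonzero(q);return u.mean(),v.mean(),len(u)
print('knob px',np.array(cen((r>150)&(g<70)&(b<70),(180,140,205,170)))/k)
cv2.imwrite('pics/c2.png',np.hstack([cv2.resize(im[85:265,180:290][:,:,::-1].astype(np.uint8),(366,600),interpolation=2),cv2.resize(im[140:240,210:280][:,:,::-1].astype(np.uint8),(420,600),interpolation=2)]))
E
```

```text
[ 504.9 -191.5  -51. ] [ 501.6 -177.2   82. ]
[ 544.7 -161.1  201.4] [ 565.1 -170.6   82. ]
[ 514.6 -335.3   54. ] [ 515.5 -324.4   82. ]
[ 580.4 -333.6   36.8] [ 576.4 -314.7   82. ]
shaker 5.334586318484143 [ 539.7 -246.7] res [[ 0.9 -3.1]
 [ 0.6 -2.5]
 [ 0.6  1. ]
 [-2.2  4.7]]
tipON [330.  388.3] [ 440.9 -339.5  125.3]
tipOFF [328.  359.8] [ 438.4 -313.2  125.3]
piv [333.2 360.2] [ 439.6 -326.4   94. ]
knob [298.7 237.2] [ 413.6 -208.3  134. ]
consFL [285.4 154.2] [ 393.8 -146.8   90. ]
nut [464.1 317.3] [ 539.7 -246.7  195. ]
h44a [527.5 315.4] [ 583.5 -242.6  195. ]
p1 [411.2 194.3] [ 500.7 -174.    82. ]
knob px [299.7 241.5  81.2]
```

View pics/c2.png

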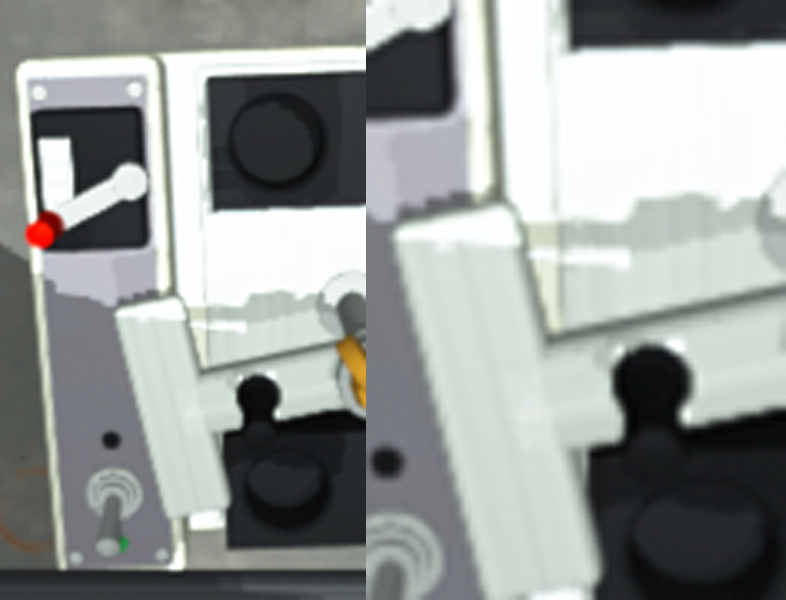

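Emit:
apply_moves(steps=[[-1, 0.3, 0.6, 0, 0, 0, -1], [-1, 0, 0.6, 0, 0, 0, -1], [-0.5, 0, 0.6, 0, 0, 0, -1], [0, 0, 0, 0, 0, 0, -1]])

```text
clock: 2.7
position: [500.2, -285.7, 344.2]
eef_rot: [[-0.055, 0.998, -0.004], [0.998, 0.055, 0.002], [0.002, -0.004, -1.0]]
ft_force: [-0.8, 0.1, -0.3]
opening: 91.0
finger_force: 0.0
```

```bash
cat > snapw.py <<'E'
import sys
from h import *
im,m=snap('wrist');np.savez(sys.argv[1],im=im,**m);print(state()['position'],yaw())
E
python3 snapw.py wA
```

```text
[ 500.68285152 -284.77132008  345.85712893] 93.20486216840429
```

Emit:
apply_moves(steps=[[-1, 0, 0, 0, 0, 0, -1], [-1, 0, 0, 0, 0, 0, -1], [-0.5, 0, 0, 0, 0, 0, -1], [0, 0, 0, 0, 0, 0, -1]])

```text
clock: 3.15
position: [506.0, -360.0, 347.5]
eef_rot: [[-0.056, 0.998, 0.0], [0.998, 0.056, -0.001], [-0.001, 0.0, -1.0]]
ft_force: [0.5, 1.2, -0.1]
opening: 91.1
finger_force: 0.0
```

```bash
python3 snapw.py wB; python3 - <<'E'
import numpy as np,cv2
A=np.load('wA.npz')['im'];B=np.load('wB.npz')['im']
r=lambda im:cv2.resize(im[:300,150:350,::-1],(400,600),interpolation=2)
cv2.imwrite('pics/AB.png',np.hstack([r(A),r(B)]))
E
```

```text
[ 505.97842889 -358.7791888   347.39279689] 93.26660814940962
```

View pics/AB.png

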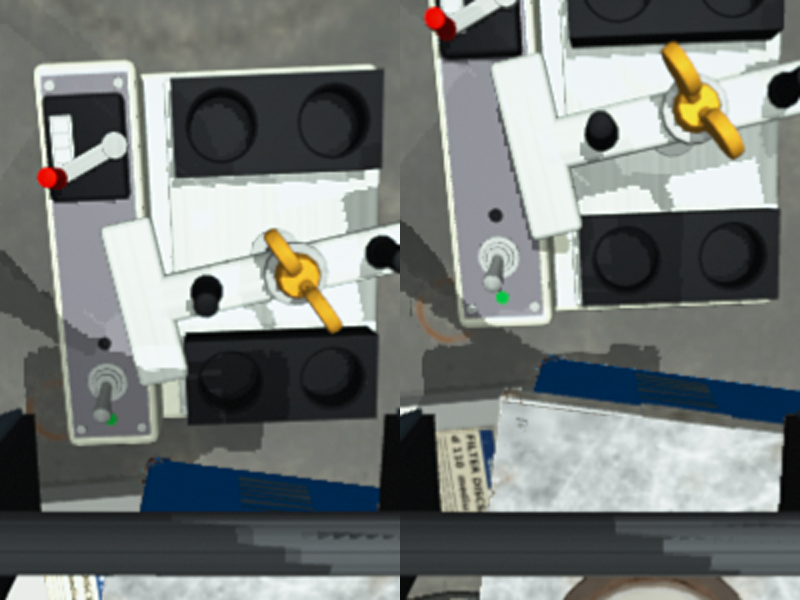

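Views A and B show all the rims clearly. Crop pixels in A: pockets at (221,125), (334,121), (230,378), (332,376), and the nut at (297,272). The bat tip (490,283 in B) leans towards the green dot, so the toggle is on. Next I refine and triangulate.

```bash
cat > pose.py <<'E'
from h import *
np.set_printoptions(precision=1,suppress=True)
A=np.load('wA.npz');B=np.load('wB.npz')
def mm(d): return {k:(d[k] if d[k].ndim else float(d[k])) for k in('vertical_fov','cx','cy','k1','extrinsics')}
a,b=mm(A),mm(B)
def rim(d,x,y,r0=15.5):
    u,v=150+x/2,y/2;s=6;w=24
    M=np.float32([[s,0,-s*(u-w)],[0,s,-s*(v-w)]])
    g=cv2.warpAffine(d['im'].max(2),M,(2*w*s,2*w*s),flags=cv2.INTER_CUBIC);g=cv2.createCLAHE(4,(2,2)).apply(cv2.GaussianBlur(g,(0,0),3))
    c=cv2.HoughCircles(g,cv2.HOUGH_GRADIENT,1,500,param1=60,param2=10,minRadius=int((r0-2)*s),maxRadius=int((r0+2)*s))
    if c is None: return u,v,0
    c=c[0,0];return u-w+c[0]/s,v-w+c[1]/s,c[2]/s
L=np.array([(-32,76),(32,76),(-32,-76),(32,-76)],float)
def fit(P,L):
    pc,lc=P.mean(0),L.mean(0);H=(L-lc).T@(P-pc);th=np.arctan2(H[0,1]-H[1,0],H[0,0]+H[1,1])
    R=np.array([[np.cos(th),-np.sin(th)],[np.sin(th),np.cos(th)]]);return th,R,pc-R@lc
if __name__=='__main__':
    RA=[rim(A,*p) for p in((221,125),(334,121),(230,378),(332,376))];RB=[None,None]+[rim(B,*p) for p in((227,258),(332,257))]
    P=[]
    for i in range(4):
        pa=plane(a,*RA[i][:2],82);print(i,RA[i],pa,end=' ')
        if RB[i]: pb=plane(b,*RB[i][:2],82);print(RB[i],pb,tri((a,*RA[i][:2]),(b,*RB[i][:2])));pa=(pa+pb)/2
        P.append(pa[:2])
    P=np.array(P);th,R,o=fit(P,L);print('\nshaker',np.degrees(th),o,'\n',P-(L@R.T+o))
    wp=lambda x,y,z:np.r_[R@[x,y]+o,z]
    for n,q in(('tipON',(-107,-83.2,125.3)),('tipOFF',(-107,-56.8,125.3)),('knob',(-122,50,134)),('consoleFL',(-136,113,90)),('consFR',(-136,-113,90))):
        print(n,((proj(a,wp(*q))-[150,0])*2),((proj(b,wp(*q))-[150,0])*2),wp(*q))
    c=lambda m,x,y:(m,150+x/2,y/2)
    print('knob',tri(c(a,48,177),c(b,35,21)));print('h1',tri(c(a,207,300),c(b,201,115)))
    print('nut',tri(c(a,297,272),c(b,297,105)))
    print('w1',tri(c(a,272,238),c(b,270,48)),'w2',tri(c(a,335,325),c(b,338,148)))
E
python3 pose.py
```

```text
0 (np.float32(260.08334), np.float32(61.25), np.float32(17.4)) [ 501.6 -175.8   82. ] 1 (np.float32(316.75), np.float32(58.583336), np.float32(17.216667)) [ 565.5 -169.2   82. ] 2 (np.float32(264.41666), np.float32(190.58333), np.float32(16.083334)) [ 516.3 -327.4   82. ] (np.float32(262.91666), np.float32(129.75), np.float32(17.4)) [ 516.6 -327.8   82. ] [ 516.5 -328.    79.7]
3 (np.float32(315.91666), np.float32(188.75), np.float32(15.900001)) [ 580.  -321.3   82. ] (np.float32(315.41666), np.float32(127.583336), np.float32(17.4)) [ 579.2 -321.5   82. ] [ 579.8 -321.5   81.1]

shaker 5.490815640481049 [ 540.8 -248.5] 
 [[-0.1  0.1]
 [ 0.1  0.6]
 [ 0.3 -0.4]
 [-0.3 -0.3]]
tipON [ 98.4 418.5] [ 89.2 285.1] [ 442.2 -341.5  125.3]
tipOFF [ 94.6 373.4] [ 85.2 235.7] [ 439.7 -315.3  125.3]
knob [ 45.3 174.9] [33.1 13.8] [ 414.5 -210.4  134. ]
consoleFL [27.5 58.2] [ 15.4 -95.2] [ 394.6 -149.    90. ]
consFR [ 65.1 447.1] [ 55.1 328.3] [ 416.2 -374.    90. ]
knob [ 413.1 -211.3  123.1]
h1 [ 499.3 -258.6  202.8]
nut [ 541.5 -248.4  167. ]
w1 [ 525.3 -231.3  199. ] w2 [ 556.8 -267.6  195.3]
```

Shaker pose: origin (540.8,-248.5), yaw 5.5°, residuals under 0.6 mm, and rim heights agree with 82 mm. The toggle is on, so I leave it. Now over the vials.

Emit:
apply_moves(steps=[[1, 0, 0, 0, 0, 0, -1], [1, 0, 0, 0, 0, 0, -1], [1, 0, 0, 0, 0, 0, -1], [1, 0, 0, 0, 0, 0, -1], [1, 0, 0, 0, 0, 0, -1], [1, 0, 0, 0, 0, 0, -1], [1, 0, 0, 0, 0, 0, -1], [1, 0, 0, 0, 0, 0, -1], [1, 0, 0, 0, 0, 0, -1], [1, 0, 0, 0, 0, 0, -1], [1, 0, 0, 0, 0, 0, -1], [1, 0, 0, 0, 0, 0, -1], [1, 0, 0, 0, 0, 0, -1], [1, 0, 0, 0, 0, 0, -1], [1, 0, 0, 0, 0, -0.08, -1], [0, 0, 0, 0, 0, 0, -1]])

```text
clock: 4.8
position: [478.6, 94.0, 347.4]
eef_rot: [[-0.103, 0.995, 0.0], [0.995, 0.103, 0.001], [0.001, 0.0, -1.0]]
ft_force: [-0.6, 0.2, -0.8]
opening: 91.1
finger_force: 0.0
```

```bash
python3 snapw.py wC
```

```text
[478.90663957  92.5528627  347.37554744] 95.8167366094225
```

Emit:
apply_moves(steps=[[1, 0, 0, 0, 0, 0, -1], [1, 0, 0, 0, 0, 0, -1], [1, 0, 0, 0, 0, 0, -1], [1, 0, 0, 0, 0, 0, -1], [0, 0, 0, 0, 0, 0, -1]])

```text
clock: 5.35
position: [467.4, 212.2, 347.1]
eef_rot: [[-0.1, 0.995, 0.0], [0.995, 0.1, 0.001], [0.001, 0.0, -1.0]]
ft_force: [0.2, -0.7, 0.7]
opening: 91.1
finger_force: 0.0
```

```bash
python3 snapw.py wD; python3 - <<'E'
import numpy as np,cv2
A=np.load('wC.npz')['im'];B=np.load('wD.npz')['im']
r=lambda im:cv2.resize(im[:260,:,::-1],(590,300),interpolation=2)
cv2.imwrite('pics/CD.png',np.vstack([r(A),r(B)]))
E
```

```text
[467.6098918  210.73103191 347.09978215] 95.71148408054003
```

View pics/CD.png

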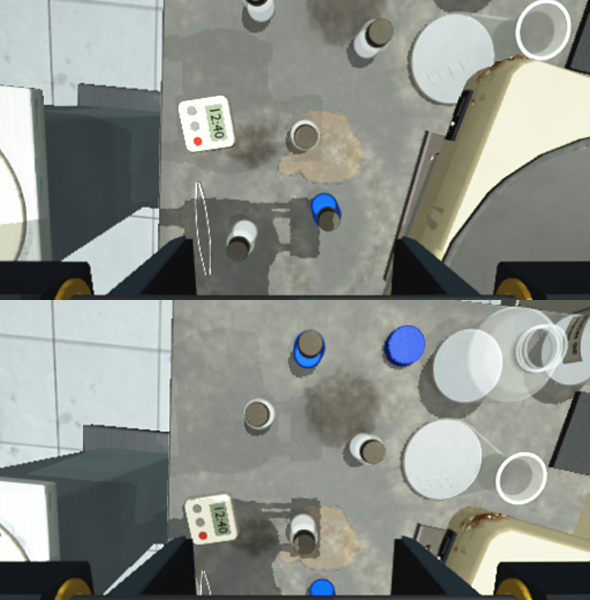

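View C shows the caps of a (379,32), b (304,136) and c (238,247). View D shows a (371,151), b (304,243) and d (257,113). Blue ones: (325,212) in C, (309,48) in D.

```bash
cat > cap.py <<'E'
from h import *
np.set_printoptions(precision=1,suppress=True)
def mm(d): return {k:(d[k] if d[k].ndim else float(d[k])) for k in('vertical_fov','cx','cy','k1','extrinsics')}
def cap(im,u,v):
    f=im.copy();f=cv2.medianBlur(f,3);mask=np.zeros((f.shape[0]+2,f.shape[1]+2),np.uint8)
    cv2.floodFill(f,mask,(int(round(u)),int(round(v))),0,(14,)*3,(14,)*3,4|cv2.FLOODFILL_MASK_ONLY|cv2.FLOODFILL_FIXED_RANGE|(255<<8))
    y,x=np.nonzero(mask[1:-1,1:-1]);(c,r)=cv2.minEnclosingCircle(np.stack([x,y],1).astype(np.float32))
    return c[0],c[1],r,len(x)
E
python3 - <<'E'
from cap import *
C=np.load('wC.npz');D=np.load('wD.npz');mc,md=mm(C),mm(D);k=590/512
q={}
for n,c,d in(('a',(379,32),(371,151)),('b',(304,134),(304,243)),('c',(238,247),None),('d',(258,3),(257,113))):
    r=[]
    for im,m,p in((C['im'],mc,c),(D['im'],md,d)):
        if p is None: continue
        e=cap(im,p[0]/k,p[1]/k);r.append((m,e[0],e[1]));print(n,np.array(e),plane(m,e[0],e[1],78),end=' ')
    print(tri(*r) if len(r)>1 else '')
E
```

```text
a [330.   18.5  19.2 483. ] [549. 258.  78.] a [322.9 131.2  10.6 283. ] [549.  250.5  78. ] [544.2 252.5 102.9]
b [264.5 120.   12.3 326. ] [488.4 138.4  78. ] b [264.4 211.3   9.1 210. ] [489.7 141.5  78. ] [489.6 137.8  67.3]
c [206.  216.1  10.  252. ] [426.9   9.1  78. ] 
d [222.   0.   7.  42.] [426.9 264.1  78. ] d [222.3  99.5  11.2 336. ] [425.  275.1  78. ] [421.6 274.2  34.4]
```

```bash
python3 - <<'E'
from cap import *
go(425,275,200)
C=np.load('wA.npz');print(plane(mm(C),1,1,0)[:0])
im=np.load('w1.npy');m=mm(C);m['extrinsics']=np.load('w1E.npy');print('wash top',plane(m,685*.64,317*.64,200))
E
```

```text
turn -0.0 shift [ 2.3 -1.2  4.9]
[]
wash top [ 691.9 -234.3  200. ]
```

Emit:
apply_moves(steps=[[0.8, -0.4, 1, 0, 0, 0, -1], [0.8, -0.4, 1, 0, 0, 0, -1], [0.7, -0.4, 1, 0, 0, 0, -1], [0, 0, 1, 0, 0, 0, -1], [0, 0, 0.9, 0, 0, 0, -1], [0, 0, 0, 0, 0, 0, -1]])

```text
clock: 6.0
position: [424.1, 273.4, 197.6]
eef_rot: [[-0.097, 0.995, -0.005], [0.995, 0.097, -0.003], [-0.002, -0.005, -1.0]]
ft_force: [0.6, 1.3, -0.1]
opening: 91.4
finger_force: 0.0
```

```bash
cat > hov.py <<'E'
import sys
from cap import *
nm=sys.argv[1]; x,y=map(float,sys.argv[2:4])
s=state(); im,m=snap('wrist'); np.savez(nm,im=im,**m)
g=proj(m,[x,y,78]); 
# search cap-like dark blob near guess
H=cv2.cvtColor(im,cv2.COLOR_RGB2HSV); print('pos',s['position'],yaw(s),'guess px',g,'col',im[int(g[1]),int(g[0])])
e=cap(im,*g); print('cap',np.array(e)); p=plane(m,e[0],e[1],78); print('at z78',p,'r mm',e[2]*np.linalg.norm(p-ray(m,e[0],e[1])[0])/K(m))
for o in sys.argv[4:]:
    f,u,v=o.split(','); d=np.load(f+'.npz'); print('tri',f,tri((m,e[0],e[1]),(mm(d),float(u),float(v))))
c=im[max(0,int(g[1])-50):int(g[1])+70,int(g[0])-60:int(g[0])+60]; c=c.copy(); cv2.imwrite('pics/'+nm+'.png',cv2.resize(c[:,:,::-1],None,fx=4,fy=4,interpolation=2))
E
python3 hov.py hd 425 275 wD,222.3,99.5
```

```text
pos [424.1 273.4 197.6] 95.57753742331002 guess px [253.9 184.8] col [122 117  98]
cap [252.5 183.5  16.4 479. ]
at z78 [423.8 276.   78. ] r mm 13.311821542421123
tri wD [424.2 274.9  73.3]
```

View pics/hd.png

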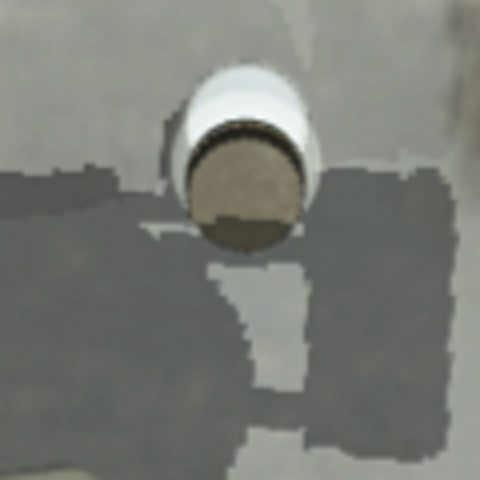

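The crop shows the clear vial: cap centred at about (246,192), partly in shadow, glass above it. I'll segment by tint so that the shadow is included.

```bash
cat >> cap.py <<'E'
def cap(im,u,v,w=34,t=.13):
    f=cv2.GaussianBlur(im,(3,3),0).astype(float);q=((f[...,0]-f[...,2])/f.max(2)>t)|(f.max(2)<45)
    B=np.zeros(q.shape,np.uint8);y0,x0=max(0,int(v)-w),int(u)-w;B[y0:int(v)+w,x0:int(u)+w]=q[y0:int(v)+w,x0:int(u)+w]
    B=cv2.morphologyEx(B,cv2.MORPH_OPEN,np.ones((5,5),np.uint8))
    n,l,s,c=cv2.connectedComponentsWithStats(B)
    if n<2:return u,v,0,0
    k=1+np.argmax(s[1:,4]);x,y,ww,hh,a=s[k];cn=cv2.findContours((l==k).astype(np.uint8),0,1)[0][0]
    print('box',x,y,ww,hh);(c,r)=cv2.minEnclosingCircle(cn);return c[0],c[1],r,a
E
python3 - <<'E'
from cap import *
d=np.load('hd.npz');m=mm(d);D=np.load('wD.npz');C=np.load('wC.npz');k=590/512
e=cap(d['im'],254,184);f=cap(D['im'],222,99.5)
print(e,f,plane(m,e[0],e[1],78),plane(mm(D),f[0],f[1],78),tri((m,*e[:2]),(mm(D),*f[:2])))
for n,i,M,p in(('a',D['im'],mm(D),(371,151)),('b',C['im'],mm(C),(304,134)),('c',C['im'],mm(C),(238,247)),('b',D['im'],mm(D),(304,243))):
    e=cap(i,p[0]/k,p[1]/k,20);print(n,e,plane(M,e[0],e[1],78))
go(425,276,55)
E
```

```text
box 240 165 28 31
box 213 89 20 20
(253.61224365234375, 179.83673095703125, 15.53720474243164, np.int32(714)) (222.65182495117188, 98.60994720458984, 9.969220161437988, np.int32(311)) [424.4 279.1  78. ] [425.3 276.3  78. ] [424.4 276.1  66.1]
box 314 122 19 19
a (323.0, 131.0, 10.295730590820312, np.int32(308)) [549.1 250.7  78. ]
box 252 96 31 40
b (267.0, 116.0, 24.207536697387695, np.int32(796)) [490.9 143.5  78. ]
box 198 206 18 19
c (205.94444274902344, 215.05555725097656, 9.922330856323242, np.int32(281)) [426.8  10.5  78. ]
box 243 200 40 30
b (263.4615478515625, 219.0, 21.063674926757812, np.int32(836)) [489.7 130.9  78. ]
turn -0.0 shift [0.1 0.  4.8]
```

Emit:
apply_moves(steps=[[0.1, 0.02, 0.9, 0, 0, 0, -1], [0, 0, 1, 0, 0, 0, -1], [0, 0, 1, 0, 0, 0, -0.5], [0, 0, 1, 0, 0, 0, -0.2], [0, 0, 0.6, 0, 0, 0, -0.1], [0, 0, 0.3, 0, 0, 0, 0], [0, 0, 0, 0, 0, 0, 0]])

```text
clock: 6.75
position: [426.7, 277.9, 56.4]
eef_rot: [[-0.097, 0.995, 0.0], [0.995, 0.097, 0.0], [0.0, 0.0, -1.0]]
ft_force: [-0.4, 0.5, 0.7]
opening: 54.3
finger_force: 0.0
```

```bash
python3 hov.py h1 425 276.7;  python3 - <<'E'
import numpy as np,cv2
im=np.load('h1.npz')['im'];cv2.imwrite('pics/h1f.png',im[60:384,100:412,::-1])
E
```

```text
pos [426.7 277.9  56.4] 95.58110559022556 guess px [245.5 277.8] col [87 94 96]
box 221 243 50 13
cap [245.5 251.5  24.7 591. ]
at z78 [423.9 288.6  78. ] r mm 10.252372952556051
```

View pics/h1f.png

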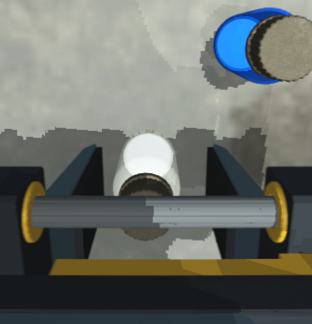

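```bash
python3 - <<'E'
from cap import *
d=np.load('h1.npz');m=mm(d);im=d['im'];print(im[184:212:1,247].max(1))
for y in (276,277,278,279): print(y,proj(m,[425,y+17,0]),proj(m,[425,y-0,78]))
print(im[210,212:285].max(1))
E
```

```text
[166 165 166 165 166 164 158 148 158 201 230 237 236 236 236 236 236 236
 236 236 236 236 236 236 236 236 236 236]
276 [250.9 189.9] [245.3 279.3]
277 [251.1 188.4] [245.6 277.1]
278 [251.2 186.8] [245.8 275. ]
279 [251.4 185.3] [246.  272.8]
[ 99  99  99  98  99  98  99  98  99 106 123 147 195 216 226 232 233 233
 233 233 234 234 234 234 234 234 235 236 235 235 235 235 236 236 236 236
 237 236 236 236 236 236 236 236 236 236 236 236 236 236 236 236 236 236
 236 236 236 233 219 210 182 147 125 108 104 100 100 100 100 100 100 100
 100]
```

Emit:
apply_moves(steps=[[-0.035, 0, 0.03, 0, 0, 0, 0], [0, 0, 0, 0, 0, 0, 0.6], [0, 0, 0, 0, 0, 0, 0.6], [0, 0, 0, 0, 0, 0, 0.6], [0, 0, 0, 0, 0, 0, 0.6], [0, 0, 0, 0, 0, 0, 0.6]], newtons=15)

```text
clock: 7.4
position: [426.4, 277.2, 55.5]
eef_rot: [[-0.098, 0.995, 0.001], [0.995, 0.098, 0.0], [0.0, 0.001, -1.0]]
ft_force: [-0.5, -0.4, 7.8]
opening: 33.6
finger_force: 14.9
```

Emit:
apply_moves(steps=[[0, 0, -0.7, 0, 0, 0, 0.6], [0, 0, -1, 0, 0, 0, 0.6], [0, 0, -1, 0, 0, 0, 0.6], [0, 0, -1, 0, 0, 0, 0.6], [0, 0, -1, 0, 0, 0, 0.6], [0, 0, -1, 0, 0, 0, 0.6], [0, 0, -1, 0, 0, 0, 0.6], [0, 0, -1, 0, 0, 0, 0.6], [0, 0, 0, 0, 0, 0, 0.6]])

```text
clock: 8.3
position: [427.5, 277.8, 289.7]
eef_rot: [[-0.098, 0.995, 0.005], [0.995, 0.098, 0.003], [0.002, 0.006, -1.0]]
ft_force: [0.5, -0.1, -1.2]
opening: 33.1
finger_force: 14.8
```

```bash
cat > pk.py <<'E'
from h import *
th=np.radians(5.49);R=np.array([[np.cos(th),-np.sin(th)],[np.sin(th),np.cos(th)]]);o=np.array([540.8,-248.5])
L={1:(-32,76),2:(32,76),3:(-32,-76),4:(32,-76)}
def wp(x,y): return R@[x,y]+o
def tipo(z): return None
E
python3 - <<'E'
from pk import *
s=state();print(s['position'],yaw(s),s['opening'],s['clock'])
for i in L: print(i,wp(*L[i]))
p=wp(*L[4]);go(*p,290,95.5)
im,m=snap('wrist');np.savez('held',im=im,**m)
print(im[180:215,247].max(1))
for y in(-2,-1,0,1): print(y,proj(m,s['position']+s['eef_rot']@[17+y,0,55]))
cv2.imwrite('pics/held.png',im[120:330,130:380,::-1])
E
```

```text
[427.4731553  277.77235302 289.68268151] 95.62228993355387 33.08260009305468 8.3
1 [ 501.67571319 -175.91012342]
2 [ 565.38213952 -169.78711404]
3 [ 516.21786048 -327.21288596]
4 [ 579.92428681 -321.08987658]
turn 0.004 shift [-2.0357e+01  3.1450e+00 -1.1000e-02]
[106 106 104 104 105 104 104 106 106 104 112 141 162 207 228 233 233 232
 232 232 232 233 233 233 233 234 233 233 234 234 234 234 233 234 233]
-2 [251.18305619 190.75161342]
-1 [251.18197478 189.19471243]
0 [251.18089336 187.63401317]
1 [251.17981195 186.06950572]
```

Emit:
apply_moves(steps=[[-1, 0, 0, 0, 0, 0, 0.6], [-1, 0, 0, 0, 0, 0, 0.6], [-1, 0, 0, 0, 0, 0, 0.6], [-1, 0, 0, 0, 0, 0, 0.6], [-1, 0, 0, 0, 0, 0, 0.6], [-1, 0, 0, 0, 0, 0, 0.6], [-1, 0, 0, 0, 0, 0, 0.6], [-1, 0, 0, 0, 0, 0, 0.6], [-1, 0, 0, 0, 0, 0, 0.6], [-1, 0, 0, 0, 0, 0, 0.6], [-1, 0.3, 0, 0, 0, 0, 0.6], [-1, 0.3, 0, 0, 0, 0, 0.6], [-1, 0.3, 0, 0, 0, 0, 0.6], [-1, 0.3, 0, 0, 0, 0, 0.6], [-1, 0.3, 0, 0, 0, 0, 0.6], [-1, 0.3, 0, 0, 0, 0, 0.6], [-1, 0.3, 0, 0, 0, 0, 0.6], [-1, 0.3, 0, 0, 0, 0, 0.6], [-1, 0.3, 0, 0, 0, 0, 0.6], [-1, 0.3, 0, 0, 0, 0, 0.6]])

```text
clock: 10.35
position: [574.3, -312.2, 284.3]
eef_rot: [[-0.098, 0.995, -0.002], [0.995, 0.098, 0.001], [0.002, -0.002, -1.0]]
ft_force: [0.2, -0.1, -1.0]
opening: 33.2
finger_force: 14.8
```

Emit:
apply_moves(steps=[[-0.35, 0.14, 0, 0, 0, 0, 0.6], [0, 0, 0, 0, 0, 0, 0.6], [0, 0, 0, 0, 0, 0, 0.6]])

```text
clock: 10.65
position: [579.1, -320.4, 285.1]
eef_rot: [[-0.098, 0.995, -0.001], [0.995, 0.098, 0.001], [0.001, -0.001, -1.0]]
ft_force: [0.3, 0.6, -0.9]
opening: 33.1
finger_force: 14.8
```

```bash
python3 - <<'E'
from pk import *
s=state();print(s['position'],yaw(s),s['opening'],s['clock'])
go(*wp(*L[4]),112,95.5)
E
```

```text
[ 579.11870128 -320.39428567  285.08618958] 95.62184741313249 33.114183824524765 10.65
turn 0.004 shift [-0.026  0.025  5.77 ]
```

Emit:
apply_moves(steps=[[-0.025, 0.025, 0.8, 0, 0, 0, 0.6], [0, 0, 1, 0, 0, 0, 0.6], [0, 0, 1, 0, 0, 0, 0.6], [0, 0, 1, 0, 0, 0, 0.6], [0, 0, 0.65, 0, 0, 0, 0.6], [0, 0, 0, 0, 0, 0, 0.6], [0, 0, 0, 0, 0, 0, 0.6]])

```text
clock: 11.35
position: [580.4, -321.2, 153.2]
eef_rot: [[-0.099, 0.995, -0.0], [0.995, 0.099, 0.0], [0.0, 0.0, -1.0]]
ft_force: [-0.1, 0.4, -0.4]
opening: 33.2
finger_force: 14.8
```

```bash
python3 - <<'E'
from pk import *
s=state();print(s['position'],s['ft_force'])
go(*wp(*L[4]),109,95.5)
im,m=snap('wrist');np.savez('pl4',im=im,**m)
cv2.imwrite('pics/pl4.png',cv2.resize(im[130:300,160:350,::-1],None,fx=3,fy=3,interpolation=2))
E
```

```text
[ 580.43059253 -321.21858651  153.22596914] [-0.09951227  0.44974108 -0.35931545]
turn 0.005 shift [ 0.006 -0.016  1.474]
```

View pics/pl4.png

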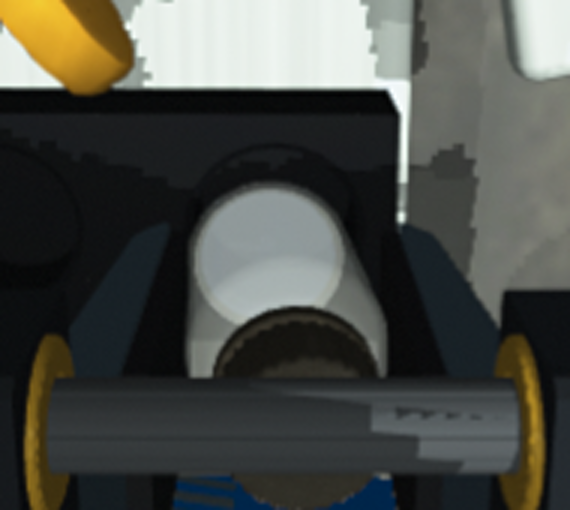

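The picture shows the held vial at (270,255) centred over the pocket, whose rim arc spans 195–350. Lowering.

Emit:
apply_moves(steps=[[0, -0.015, 0.3, 0, 0, 0, 0.6], [0, 0, 0.3, 0, 0, 0, 0.6], [0, 0, 0.2, 0, 0, 0, 0.6], [0, 0, 0.1, 0, 0, 0, 0.6], [0, 0, 0, 0, 0, 0, 0.6]])

```text
clock: 11.9
position: [579.7, -321.9, 124.9]
eef_rot: [[-0.098, 0.995, -0.001], [0.995, 0.098, 0.001], [0.001, -0.001, -1.0]]
ft_force: [-0.1, 0.2, 0.0]
opening: 33.3
finger_force: 14.8
```

Inside the pocket without force.

Emit:
apply_moves(steps=[[0, 0, 0.2, 0, 0, 0, 0.6], [0, 0, 0.15, 0, 0, 0, 0.6], [0, 0, 0.1, 0, 0, 0, 0.6], [0, 0, 0.05, 0, 0, 0, 0.6], [0, 0, 0, 0, 0, 0, 0.6]])

```text
clock: 12.4
position: [579.9, -322.0, 110.3]
eef_rot: [[-0.098, 0.995, -0.0], [0.995, 0.098, 0.0], [0.0, -0.0, -1.0]]
ft_force: [0.2, 0.6, -0.6]
opening: 33.3
finger_force: 14.8
```

Emit:
apply_moves(steps=[[0, 0, 0.02, 0, 0, 0, -0.1], [0, 0, 0, 0, 0, 0, -0.1], [0, 0, 0, 0, 0, 0, -0.1], [0, 0, -0.4, 0, 0, 0, -0.1], [0, 0, -0.8, 0, 0, 0, -0.1], [0, 0, -1, 0, 0, 0, -0.1], [0, 0, -1, 0, 0, 0, -0.1], [0, 0, -1, 0, 0, 0, -0.1], [0, 0, -1, 0, 0, 0, -0.1], [0, 0, -0.5, 0, 0, 0, -0.1]])

```text
clock: 13.4
position: [580.6, -322.4, 285.0]
eef_rot: [[-0.098, 0.995, 0.004], [0.995, 0.098, -0.002], [-0.003, 0.003, -1.0]]
ft_force: [-0.8, -0.3, -0.2]
opening: 50.0
finger_force: 0.0
```

```bash
python3 - <<'E'
from pk import *
im,m=snap('wrist');np.savez('af4',im=im,**m)
s=state();print(s['position'],s['opening'],s['clock']);go(427,9,200)
for z in(78+54,):print(proj(m,np.r_[wp(*L[4]),z]))
cv2.imwrite('pics/af4.png',cv2.resize(im[:290,130:390,::-1],None,fx=2,fy=2,interpolation=2))
T,mt=snap('top')
E
```

```text
[ 581.0995905  -322.72772633  286.62100946] 49.92231185670217 13.45
turn -0.0 shift [11.508 -4.029  2.887]
[250.95073526 175.37308657]
```

Emit:
apply_moves(steps=[[1, -0.35, 0, 0, 0, 0, -0.1], [1, -0.35, 0, 0, 0, 0, -0.1], [1, -0.35, 0, 0, 0, 0, -0.1], [1, -0.35, 0, 0, 0, 0, -0.1], [1, -0.35, 0, 0, 0, 0, -0.1], [1, -0.35, 0, 0, 0, 0, -0.3], [1, -0.35, 0.3, 0, 0, 0, -0.3], [1, -0.35, 0.5, 0, 0, 0, -0.3], [1, -0.35, 0.5, 0, 0, 0, -0.3], [1, -0.35, 0.5, 0, 0, 0, -0.3], [1, -0.35, 0.5, 0, 0, 0, -0.3], [0.5, -0.18, 0.5, 0, 0, 0, -0.3], [0, 0, 0, 0, 0, 0, -0.3]])

```text
clock: 14.8
position: [423.4, 11.0, 195.3]
eef_rot: [[-0.1, 0.995, -0.004], [0.995, 0.1, 0.001], [0.001, -0.004, -1.0]]
ft_force: [0.3, -0.1, 0.7]
opening: 59.3
finger_force: 0.0
```

```bash
python3 - <<'E'
from cap import *
d=np.load('af4.npz');print(cap(d['im'],251,175))
E
cat > vial.py <<'E'
import sys
from cap import *
# white inner base circle + cap; print candidates near guess
nm=sys.argv[1];x,y=map(float,sys.argv[2:4]);s=state();im,m=snap('wrist');np.savez(nm,im=im,**m)
print('pos',s['position'],yaw(s));g=proj(m,[x,y,78]);print('guess',g)
t=float(sys.argv[4]) if len(sys.argv)>4 else .13
e=cap(im,*g,w=40,t=t);print(e);print('cap z78',plane(m,e[0],e[1],78))
E
python3 vial.py hc 427 9
```

```text
box 217 141 60 49
(246.5, 165.0, 38.029693603515625, np.int32(2343))
pos [423.4  11.  195.3] 95.72684192644921
guess [256.6 190.7]
box 242 174 28 32
(255.302001953125, 189.71302795410156, 15.880867958068848, np.int32(730))
cap z78 [425.9   9.7  78. ]
```

Emit:
apply_moves(steps=[[-0.11, 0.09, 0.7, 0, 0, 0, -0.3], [0, 0, 1, 0, 0, 0, -0.3], [0, 0, 1, 0, 0, 0, -0.3], [0, 0, 1, 0, 0, 0, -0.2], [0, 0, 0.6, 0, 0, 0, -0.1], [0, 0, 0.35, 0, 0, 0, 0], [0, 0, 0, 0, 0, 0, 0], [0, 0, 0, 0, 0, 0, 0]])

```text
clock: 15.65
position: [429.6, 5.8, 57.8]
eef_rot: [[-0.097, 0.995, 0.001], [0.995, 0.097, -0.0], [-0.0, 0.001, -1.0]]
ft_force: [0.1, -0.7, -0.1]
opening: 46.1
finger_force: 0.0
```

```bash
cat > chk.py <<'E'
import sys
from cap import *
# is the vial's base (inner white circle r~15) centred under the TCP? edges of bright region
s=state();im,m=snap('wrist');np.savez(sys.argv[1],im=im,**m);g=im.max(2)
p=s['position'];Rt=s['eef_rot'];c=proj(m,p+Rt@[0,0,55.]);print('pos',p,yaw(s),'open',s['opening'],'base px',c)
B=(g>205).astype(np.uint8);B[int(c[1])+12:]=0;B[:int(c[1])-50]=0;B[:,:int(c[0])-45]=0;B[:,int(c[0])+45:]=0
n,l,st,ce=cv2.connectedComponentsWithStats(B);k=1+np.argmax(st[1:,4]);cn=max(cv2.findContours((l==k).astype(np.uint8),0,1)[0],key=len)[:,0]
cn=cn[cn[:,1]<c[1]+6].astype(float)
A=np.c_[2*cn,np.ones(len(cn))];q=np.linalg.lstsq(A,(cn**2).sum(1),rcond=None)[0];print('circle',q[:2],np.sqrt(q[2]+q[0]**2+q[1]**2),'dx mm',-(q[1]-c[1])*.6,'dy',(q[0]-c[0])*.6)
E
python3 chk.py k2; python3 - <<'E'
E
```

```text
pos [429.6   5.8  57.8] 95.57640756670315 open 46.12029171077187 base px [251.2 213.7]
circle [245.2 212.2] 23.731548383935895 dx mm 0.9308685226748934 dy -3.6039959369526513
```

Emit:
apply_moves(steps=[[0.06, -0.11, 0.08, 0, 0, 0, 0], [0, 0, 0, 0, 0, 0, 0], [0, 0, 0, 0, 0, 0, 0.6], [0, 0, 0, 0, 0, 0, 0.6], [0, 0, 0, 0, 0, 0, 0.6], [0, 0, 0, 0, 0, 0, 0.6]])

```text
clock: 16.3
position: [425.5, 7.9, 55.1]
eef_rot: [[-0.098, 0.995, 0.0], [0.995, 0.098, -0.0], [-0.0, 0.0, -1.0]]
ft_force: [-0.6, -0.4, 3.7]
opening: 32.8
finger_force: 15.0
```

Emit:
apply_moves(steps=[[0, 0, -0.7, 0, 0, 0, 0.6], [0, 0, -1, 0, 0, 0, 0.6], [0, 0, -1, 0, 0, 0, 0.6], [0, 0, -1, 0, 0, 0, 0.6], [0, 0, -1, 0, 0, 0, 0.6], [0, 0, -1, 0, 0, 0, 0.6], [0, 0, -1, 0, 0, 0, 0.6], [0, 0, -1, 0, 0, 0, 0.6], [0, 0, 0, 0, 0, 0, 0.6], [0, 0, 0, 0, 0, 0, 0.6]])

```text
clock: 17.3
position: [425.5, 7.9, 286.0]
eef_rot: [[-0.098, 0.995, 0.001], [0.995, 0.098, -0.0], [-0.0, 0.001, -1.0]]
ft_force: [-0.2, 0.6, -1.2]
opening: 33.1
finger_force: 14.9
```

```bash
python3 chk.py k3; python3 - <<'E'
from pk import *
go(*wp(*L[3]),290,95.5)
E
```

```text
pos [425.5   7.9 286. ] 95.61644225768698 open 33.10489342215657 base px [251.2 213.7]
circle [252.1 216.3] 22.05364313140752 dx mm -1.5721229140648063 dy 0.5439663364913258
turn 0.004 shift [-11.413   1.956  -0.155]
```

Emit:
apply_moves(steps=[[-1, 0, 0, 0, 0, 0, 0.6], [-1, 0, 0, 0, 0, 0, 0.6], [-1, 0.2, 0, 0, 0, 0, 0.6], [-1, 0.2, 0, 0, 0, 0, 0.6], [-1, 0.2, 0, 0, 0, 0, 0.6], [-1, 0.2, 0, 0, 0, 0, 0.6], [-1, 0.2, 0, 0, 0, 0, 0.6], [-1, 0.2, 0, 0, 0, 0, 0.6], [-1, 0.2, 0, 0, 0, 0, 0.6], [-1, 0.2, 0, 0, 0, 0, 0.6], [-1, 0.2, 0, 0, 0, 0, 0.6], [-0.4, 0.15, 0, 0, 0, 0, 0.6], [0, 0, 0, 0, 0, 0, 0.6], [0, 0, 0, 0, 0, 0, 0.6]])

```text
clock: 18.75
position: [516.7, -325.8, 285.0]
eef_rot: [[-0.098, 0.995, -0.002], [0.995, 0.098, 0.002], [0.002, -0.001, -1.0]]
ft_force: [-0.2, 0.5, -1.7]
opening: 32.8
finger_force: 14.9
```

```bash
sed -e "s/^s=state();im,m=snap.*/d=np.load('held.npz');im=d['im'];m=mm(d);g=im.max(2);E=m['extrinsics'];s=state();s['eef_rot']=E[:3,:3].T@np.array([[0,1,0],[.97,0,.26],[.26,0,-.97]])/' '.join([]) if 0 else s['eef_rot']/" chk.py >/dev/null; python3 - <<'E'
from pk import *
from cap import mm
import plant
for f in('held','k3'):
    d=np.load(f+'.npz');im=d['im'];m=mm(d);g=im.max(2);c=np.array([251.2,213.7])
    B=(g>205).astype(np.uint8);B[226:]=0;B[:163]=0;B[:,:206]=0;B[:,296:]=0
    n,l,st,ce=cv2.connectedComponentsWithStats(B);k=1+np.argmax(st[1:,4]);cn=max(cv2.findContours((l==k).astype(np.uint8),0,1)[0],key=len)[:,0]
    print(f,st[k]);cn=cn[cn[:,1]<215].astype(float)
    A=np.c_[2*cn,np.ones(len(cn))];q=np.linalg.lstsq(A,(cn**2).sum(1),rcond=None)[0];print(q[:2],np.sqrt(q[2]+q[0]**2+q[1]**2))
s=state();print(s['position'],yaw(s));go(*wp(*L[3]),155,95.5)
E
```

```text
held [ 225  193   49   33 1341]
[249.5 217. ] 23.953554904296126
k3 [ 230  194   46   32 1203]
[252.2 216.3] 22.047049075469236
[ 516.7 -325.8  285. ] 95.61722875475714
turn 0.004 shift [-0.  -0.   4.3]sed: -e expression #1, char 176: unknown option to 's'
```

Emit:
apply_moves(steps=[[-0.05, -0.01, 0.8, 0, 0, 0, 0.6], [0, 0, 1, 0, 0, 0, 0.6], [0, 0, 1, 0, 0, 0, 0.6], [0, 0, 1, 0, 0, 0, 0.6], [0, 0, 0.5, 0, 0, 0, 0.6], [0, 0, 0, 0, 0, 0, 0.6], [0, 0, 0, 0, 0, 0, 0.6]])

```text
clock: 19.45
position: [517.0, -327.5, 157.6]
eef_rot: [[-0.099, 0.995, 0.0], [0.995, 0.099, 0.0], [0.0, 0.0, -1.0]]
ft_force: [0.7, -0.9, -0.6]
opening: 32.7
finger_force: 14.9
```

```bash
python3 - <<'E'
from pk import *
s=state();print(s['position'],s['ft_force']);go(*wp(*L[3]),110)
E
```

```text
[ 517.03416421 -327.48164139  157.61882731] [ 0.70307268 -0.87841602 -0.58498296]
turn -0.0 shift [ 0.012 -0.026  1.587]
```

Emit:
apply_moves(steps=[[0, -0.026, 0.4, 0, 0, 0, 0.6], [0, 0, 0.3, 0, 0, 0, 0.6], [0, 0, 0.25, 0, 0, 0, 0.6], [0, 0, 0.1, 0, 0, 0, 0.6], [0, 0, 0, 0, 0, 0, 0.6]])

```text
clock: 19.95
position: [516.0, -328.2, 125.0]
eef_rot: [[-0.098, 0.995, -0.001], [0.995, 0.098, 0.001], [0.001, -0.001, -1.0]]
ft_force: [-0.5, 0.4, -0.1]
opening: 32.8
finger_force: 14.9
```

Emit:
apply_moves(steps=[[0, 0, 0.2, 0, 0, 0, 0.6], [0, 0, 0.2, 0, 0, 0, 0.6], [0, 0, 0.1, 0, 0, 0, 0.6], [0, 0, 0, 0, 0, 0, 0.6]])

```text
clock: 20.35
position: [516.0, -328.1, 109.9]
eef_rot: [[-0.098, 0.995, -0.001], [0.995, 0.098, 0.001], [0.001, -0.001, -1.0]]
ft_force: [0.2, 0.1, -1.5]
opening: 33.1
finger_force: 14.9
```

Emit:
apply_moves(steps=[[0, 0, 0.02, 0, 0, 0, -0.1], [0, 0, 0, 0, 0, 0, -0.1], [0, 0, 0, 0, 0, 0, -0.1], [0, 0, -0.4, 0, 0, 0, -0.1], [0, 0, -0.8, 0, 0, 0, -0.1], [0, 0, -1, 0, 0, 0, -0.1], [0, 0, -1, 0, 0, 0, -0.1], [0, 0, -1, 0, 0, 0, -0.1], [0, 0, -1, 0, 0, 0, -0.1], [0, 0, -0.6, 0, 0, 0, -0.1]])

```text
clock: 21.35
position: [516.6, -328.6, 287.6]
eef_rot: [[-0.098, 0.995, 0.003], [0.995, 0.098, -0.002], [-0.002, 0.003, -1.0]]
ft_force: [-0.4, 0.8, 0.9]
opening: 50.1
finger_force: 0.0
```

Emit:
apply_moves(steps=[[1, 0, 0, 0, 0, 0, -0.1], [1, 0, 0, 0, 0, 0, -0.1], [1, 0, 0, 0, 0, 0, -0.1], [1, 0, 0, 0, 0, 0, -0.1], [1, 0, 0, 0, 0, 0, -0.1], [1, 0, 0, 0, 0, 0, -0.3], [1, 0, 0, 0, 0, 0, -0.3], [1, 0, 0, 0, 0, 0, -0.3], [1, 0, 0, 0, 0, 0, -0.3], [1, 0, 0, 0, 0, 0, -0.3], [1, 0, 0, 0, 0, 0, -0.3], [1, 0, 0.5, 0, 0, 0, -0.3], [1, 0.1, 0.5, 0, 0, 0, -0.3], [1, 0.1, 0.5, 0, 0, 0, -0.3], [1, 0.1, 0.5, 0, 0, 0, -0.3], [0.5, 0.25, 0.7, 0, 0, 0, -0.3], [0, 0, 0, 0, 0, 0, -0.3], [0, 0, 0, 0, 0, 0, -0.3]])

```text
clock: 23.15
position: [487.0, 135.9, 203.6]
eef_rot: [[-0.099, 0.995, -0.0], [0.995, 0.099, -0.0], [-0.0, -0.0, -1.0]]
ft_force: [0.4, -0.0, 0.1]
opening: 59.4
finger_force: 0.0
```

```bash
python3 vial.py hb 489 139; python3 - <<'E'
import numpy as np,cv2
im=np.load('hb.npz')['im'];cv2.imwrite('pics/hb.png',cv2.resize(im[100:260,170:340,::-1],None,fx=3,fy=3,interpolation=2))
E
```

```text
pos [487.  135.9 203.6] 95.66334529233234
guess [254.6 181.7]
box 227 162 67 55
(262.10235595703125, 196.12451171875, 36.207122802734375, np.int32(2446))
cap z78 [496.5 127.2  78. ]
```

View pics/hb.png

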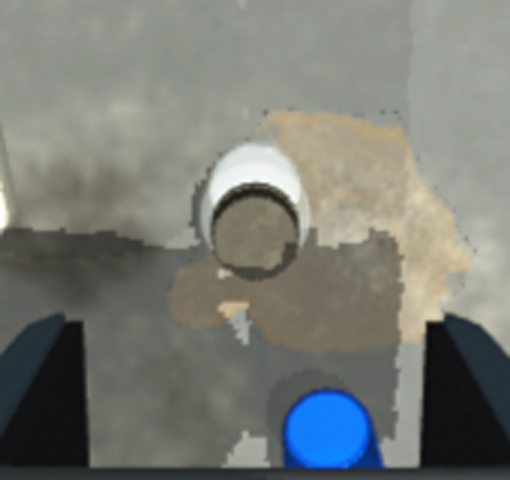

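The cap of b is at crop (255.5,237), i.e. picture (255,179).

```bash
python3 - <<'E'
from cap import *
m=mm(np.load('hb.npz'));p=plane(m,254.8,178.8,78);print(p);np.set_printoptions(precision=3);go(p[0],p[1],55.5)
E
```

```text
[488.9 141.5  78. ]
turn -0.0 shift [0.19  0.071 4.95 ]
```

Emit:
apply_moves(steps=[[0.19, 0.07, 0.9, 0, 0, 0, -0.3], [0, 0, 1, 0, 0, 0, -0.3], [0, 0, 1, 0, 0, 0, -0.3], [0, 0, 1, 0, 0, 0, -0.2], [0, 0, 0.7, 0, 0, 0, -0.1], [0, 0, 0.35, 0, 0, 0, 0], [0, 0, 0, 0, 0, 0, 0], [0, 0, 0, 0, 0, 0, 0], [0, 0, 0, 0, 0, 0, 0]])

```text
clock: 24.1
position: [489.5, 141.9, 55.7]
eef_rot: [[-0.098, 0.995, 0.002], [0.995, 0.098, 0.0], [0.0, 0.002, -1.0]]
ft_force: [0.4, -0.2, 1.0]
opening: 45.2
finger_force: 0.0
```

```bash
python3 chk.py k4
```

```text
pos [489.5 141.9  55.7] 95.60787784655794 open 45.23651292849234 base px [251.2 213.7]
circle [249.6 217. ] 23.712495004040797 dx mm -2.0370349925795663 dy -0.9784669707942839
```

Emit:
apply_moves(steps=[[0, 0, 0, 0, 0, 0, 0.6], [0, 0, 0, 0, 0, 0, 0.6], [0, 0, 0, 0, 0, 0, 0.6], [0, 0, 0, 0, 0, 0, 0.6], [0, 0, -0.7, 0, 0, 0, 0.6], [0, 0, -1, 0, 0, 0, 0.6], [0, 0, -1, 0, 0, 0, 0.6], [0, 0, -1, 0, 0, 0, 0.6], [0, 0, -1, 0, 0, 0, 0.6], [-0.2, 0, -1, 0, 0, 0, 0.6], [-0.6, 0, -0.3, 0, 0, 0, 0.6]])

```text
clock: 25.25
position: [491.9, 118.8, 237.3]
eef_rot: [[-0.099, 0.995, 0.004], [0.995, 0.099, 0.001], [0.0, 0.004, -1.0]]
ft_force: [-0.1, -0.2, -1.0]
opening: 33.0
finger_force: 14.9
```

Emit:
apply_moves(steps=[[-1, 0, 0, 0, 0, 0, 0.6], [-1, 0, 0, 0, 0, 0, 0.6], [-1, 0, 0, 0, 0, 0, 0.6], [-1, 0, 0, 0, 0, 0, 0.6], [-1, 0, 0, 0, 0, 0, 0.6], [-1, 0, 0, 0, 0, 0, 0.6], [-1, 0, 0, 0, 0, 0, 0.6], [-1, 0, 0, 0, 0, 0, 0.6], [-1, 0.1, 0, 0, 0, 0, 0.6], [-0.8, 0.4, 0, 0, 0, 0, 0.6], [0, 0.5, 0, 0, 0, 0, 0.6], [0, 0.4, 0, 0, 0, 0, 0.6], [0, 0, 0, 0, 0, 0, 0.6], [0, 0, 0, 0, 0, 0, 0.6]])

```text
clock: 26.65
position: [561.2, -169.8, 234.2]
eef_rot: [[-0.099, 0.995, -0.001], [0.995, 0.099, 0.0], [0.0, -0.001, -1.0]]
ft_force: [-0.2, 0.9, -1.2]
opening: 33.1
finger_force: 14.9
```

```bash
python3 - <<'E'
from pk import *
s=state();print(s['position'],s['opening'],s['ft_force']);go(*(wp(*L[2])+[0,-.6]),157)
E
```

```text
[ 561.24541488 -169.75544235  234.17946249] 33.07520115713787 [-0.22846611  0.87034772 -1.21439065]
turn -0.0 shift [-0.035  0.135  2.573]
```

Emit:
apply_moves(steps=[[-0.035, 0.135, 0.6, 0, 0, 0, 0.6], [0, 0, 1, 0, 0, 0, 0.6], [0, 0, 0.7, 0, 0, 0, 0.6], [0, 0, 0.3, 0, 0, 0, 0.6], [0, 0, 0, 0, 0, 0, 0.6], [0, 0, 0, 0, 0, 0, 0.6]])

```text
clock: 27.25
position: [566.0, -171.1, 157.4]
eef_rot: [[-0.098, 0.995, 0.001], [0.995, 0.098, -0.0], [-0.0, 0.001, -1.0]]
ft_force: [-0.7, 0.3, -0.5]
opening: 33.0
finger_force: 14.9
```

```bash
python3 - <<'E'
from pk import *
s=state();print(s['position'],s['opening'],s['ft_force']);go(*(wp(*L[2])+[0,-.6]),110)
E
```

```text
[ 565.96832103 -171.08255626  157.37495349] 32.98069012186247 [-0.68095294  0.30389358 -0.46480604]
turn -0.0 shift [ 0.025 -0.017  1.579]
```

Emit:
apply_moves(steps=[[0.02, -0.017, 0.4, 0, 0, 0, 0.6], [0, 0, 0.3, 0, 0, 0, 0.6], [0, 0, 0.25, 0, 0, 0, 0.6], [0, 0, 0.1, 0, 0, 0, 0.6], [0, 0, 0, 0, 0, 0, 0.6]])

```text
clock: 27.75
position: [564.9, -170.4, 124.3]
eef_rot: [[-0.098, 0.995, -0.001], [0.995, 0.098, 0.0], [0.0, -0.001, -1.0]]
ft_force: [1.0, -0.9, 0.5]
opening: 33.3
finger_force: 14.9
```

Emit:
apply_moves(steps=[[0, 0, 0.2, 0, 0, 0, 0.6], [0, 0, 0.2, 0, 0, 0, 0.6], [0, 0, 0.1, 0, 0, 0, 0.6], [0, 0, 0, 0, 0, 0, 0.6]])

```text
clock: 28.15
position: [564.9, -170.4, 109.4]
eef_rot: [[-0.098, 0.995, -0.001], [0.995, 0.098, 0.0], [0.0, -0.001, -1.0]]
ft_force: [0.0, -0.5, -0.9]
opening: 33.3
finger_force: 14.9
```

Emit:
apply_moves(steps=[[0, 0, 0.02, 0, 0, 0, -0.1], [0, 0, 0, 0, 0, 0, -0.1], [0, 0, 0, 0, 0, 0, -0.1], [0, 0, -0.4, 0, 0, 0, -0.1], [0, 0, -0.8, 0, 0, 0, -0.1], [0, 0, -1, 0, 0, 0, -0.1], [0, 0, -1, 0, 0, 0, -0.1], [0, 0, -1, 0, 0, 0, -0.1], [0, -0.4, -0.4, 0, 0, 0, -0.1], [0, -0.8, 0, 0, 0, 0, -0.1], [0.4, -0.7, 0, 0, 0, 0, -0.1], [1, -0.4, 0, 0, 0, 0, -0.1], [1, 0, 0, 0, 0, 0, -0.1], [1, 0, 0, 0, 0, 0, -0.3], [1, 0, 0, 0, 0, 0, -0.3], [1, 0, 0, 0, 0, 0, -0.3], [1, 0, 0, 0, 0, 0, -0.3], [1, 0, 0, 0, 0, 0, -0.3], [1, 0, 0, 0, 0, 0, -0.3], [1, 0, 0, 0, 0, 0, -0.3]])

```text
clock: 30.15
position: [467.8, 104.3, 247.4]
eef_rot: [[-0.098, 0.995, -0.0], [0.995, 0.098, -0.0], [-0.0, -0.0, -1.0]]
ft_force: [0.5, -0.2, -0.5]
opening: 59.2
finger_force: 0.0
```

Emit:
apply_moves(steps=[[1, 0, 0, 0, 0, 0, -0.3], [1, 0, 0, 0, 0, 0, -0.3], [1, 0, 0, 0, 0, 0, -0.3], [0, 0, 0, 0, 0, -0.3, -0.3], [0, 0, 0, 0, 0, -0.3, -0.3], [0, 0, 0, 0, 0, -0.3, -0.3], [0, 0, 0, 0, 0, -0.3, -0.3], [0, 0, 0, 0, 0, -0.3, -0.3], [0, 0, 0, 0, 0, -0.3, -0.3], [0, 0, 0, 0, 0, -0.3, -0.3], [0, 0, 0, 0, 0, -0.3, -0.3], [0, 0, 0, 0, 0, -0.3, -0.3], [0, 0, 0, 0, 0, -0.3, -0.3], [0, 0, 0, 0, 0, -0.14, -0.3], [0, 0, 0, 0, 0, 0, -0.3]])

```text
clock: 31.65
position: [459.4, 192.6, 247.4]
eef_rot: [[-0.995, -0.098, -0.0], [-0.098, 0.995, -0.0], [0.0, -0.0, -1.0]]
ft_force: [-0.4, 0.1, -0.0]
opening: 59.4
finger_force: 0.0
```

```bash
python3 - <<'E'
from pk import *
s=state();print(s['position'],yaw(s),s['joint_positions'],s['clock']);go(545,251,203)
E
```

```text
[459.44059577 192.57097546 247.39006172] -174.36314440593273 [ 1.58699783e+01  1.71942004e+01  9.34177871e+01 -9.83864888e-04
  6.94086497e+01 -7.97665319e+01] 31.65
turn -0.0 shift [-3.029  1.658  1.48 ]
```

Emit:
apply_moves(steps=[[-0.7, 0.4, 0.3, 0, 0, 0, -0.3], [-0.8, 0.45, 0.4, 0, 0, 0, -0.3], [-0.8, 0.45, 0.4, 0, 0, 0, -0.3], [-0.7, 0.36, 0.4, 0, 0, 0, -0.3], [0, 0, 0, 0, 0, 0, -0.3], [0, 0, 0, 0, 0, 0, -0.3]])

```text
clock: 32.25
position: [544.3, 251.0, 201.9]
eef_rot: [[-0.995, -0.095, -0.001], [-0.095, 0.995, -0.001], [0.001, -0.0, -1.0]]
ft_force: [-0.5, 0.5, 0.0]
opening: 59.2
finger_force: 0.0
```

```bash
python3 vial.py ha 549 250.6; python3 - <<'E'
import numpy as np,cv2
im=np.load('ha.npz')['im'];cv2.imwrite('pics/ha.png',cv2.resize(im[100:260,170:340,::-1],None,fx=3,fy=3,interpolation=2))
E
```

```text
pos [544.3 251.  201.9] -174.52601973377293
guess [253.2 189.1]
box 239 173 27 31
(252.0, 188.0, 15.297158241271973, np.int32(681))
cap z78 [548.1 249.5  78. ]
```

```bash
python3 - <<'E'
from cap import *
m=mm(np.load('ha.npz'));p=plane(m,252.5,189.8,78);print(p);np.set_printoptions(precision=3);go(p[0],p[1],55.5)
E
```

```text
[549.6 250.1  78. ]
turn -0.0 shift [-0.18  -0.043  4.897]
```

Emit:
apply_moves(steps=[[-0.17, -0.04, 0.9, 0, 0, 0, -0.3], [0, 0, 1, 0, 0, 0, -0.3], [0, 0, 1, 0, 0, 0, -0.3], [0, 0, 1, 0, 0, 0, -0.2], [0, 0, 0.7, 0, 0, 0, -0.1], [0, 0, 0.3, 0, 0, 0, 0], [0, 0, 0, 0, 0, 0, 0], [0, 0, 0, 0, 0, 0, 0], [0, 0, 0, 0, 0, 0, 0]])

```text
clock: 33.2
position: [550.7, 250.7, 56.7]
eef_rot: [[-0.995, -0.097, 0.002], [-0.097, 0.995, 0.001], [-0.002, 0.0, -1.0]]
ft_force: [0.8, -0.5, 0.4]
opening: 45.7
finger_force: 0.0
```

```bash
python3 chk.py k5
```

```text
pos [550.7 250.7  56.7] -174.43983306004296 open 45.74298202274643 base px [254.1 211. ]
circle [252.8 212.3] 24.513904471108333 dx mm -0.8226003930517664 dy -0.824087647168858
```

Emit:
apply_moves(steps=[[0.04, 0, 0.03, 0, 0, 0, 0], [0, 0, 0, 0, 0, 0, 0], [0, 0, 0, 0, 0, 0, 0.6], [0, 0, 0, 0, 0, 0, 0.6], [0, 0, 0, 0, 0, 0, 0.6], [0, 0, 0, 0, 0, 0, 0.6]])

```text
clock: 33.85
position: [548.9, 250.4, 54.5]
eef_rot: [[-0.995, -0.097, 0.0], [-0.097, 0.995, 0.0], [-0.0, 0.0, -1.0]]
ft_force: [-0.1, -0.5, 0.0]
opening: 32.9
finger_force: 15.0
```

Emit:
apply_moves(steps=[[0, 0, -0.7, 0, 0, 0, 0.6], [0, 0, -1, 0, 0, 0, 0.6], [0, 0, -1, 0, 0, 0, 0.6], [0, 0, -1, 0, 0, 0, 0.6], [0, 0, -1, 0, 0, 0, 0.6], [0, 0, -1, 0, 0, 0, 0.6], [0, 0, -0.3, 0, 0, 0, 0.6], [0.5, 0, 0, 0, 0, 0, 0.6], [1, 0, 0, 0, 0, 0, 0.6], [1, 0, 0, 0, 0, 0, 0.6], [0.5, 0, 0, 0, 0, 0, 0.6], [0, 0, 0, 0, 0, 0, 0.6]])

```text
clock: 35.05
position: [457.0, 241.4, 233.8]
eef_rot: [[-0.995, -0.098, -0.002], [-0.098, 0.995, -0.001], [0.002, -0.0, -1.0]]
ft_force: [-0.3, 0.1, -1.5]
opening: 32.6
finger_force: 15.0
```

```bash
python3 chk.py k6
```

```text
pos [457.  241.4 233.8] -174.39230431885275 open 32.60306023395894 base px [254.1 210.9]
circle [253.1 216.7] 24.679183326078178 dx mm -3.460890431404283 dy -0.582975078523259
```

Emit:
apply_moves(steps=[[0, 0, 0, 0, 0, 0.3, 0.6], [0, 0, 0, 0, 0, 0.3, 0.6], [0, 0, 0, 0, 0, 0.3, 0.6], [0, 0, 0, 0, 0, 0.3, 0.6], [0, 0, 0, 0, 0, 0.3, 0.6], [0, 0, 0, 0, 0, 0.3, 0.6], [0, 0, 0, 0, 0, 0.3, 0.6], [0, 0, 0, 0, 0, 0.3, 0.6], [0, 0, 0, 0, 0, 0.3, 0.6], [0, 0, 0, 0, 0, 0.3, 0.6], [0, 0, 0, 0, 0, 0.14, 0.6], [0, 0, 0, 0, 0, 0, 0.6]])

```text
clock: 36.3
position: [460.1, 241.7, 234.0]
eef_rot: [[-0.096, 0.995, -0.0], [0.995, 0.096, -0.0], [-0.0, -0.0, -1.0]]
ft_force: [-0.1, -0.6, -0.6]
opening: 33.3
finger_force: 15.0
```

```bash
python3 - <<'E'
from pk import *
s=state();print(s['position'],yaw(s),s['opening']);go(*(wp(*L[1])+[0,-.5]),240)
E
```

```text
[460.144664   241.71982057 233.96304796] 95.52784783740142 33.309852802785606
turn -0.0 shift [-14.006   0.035  -0.201]
```

Emit:
apply_moves(steps=[[-0.5, 0, 0, 0, 0, 0, 0.6], [-1, 0, 0, 0, 0, 0, 0.6], [-1, 0, 0, 0, 0, 0, 0.6], [-1, 0, 0, 0, 0, 0, 0.6], [-1, 0, 0, 0, 0, 0, 0.6], [-1, 0, 0, 0, 0, 0, 0.6], [-1, 0, 0, 0, 0, 0, 0.6], [-1, 0, 0, 0, 0, 0, 0.6], [-1, 0, 0, 0, 0, 0, 0.6], [-1, 0, 0, 0, 0, 0, 0.6], [-1, 0, 0, 0, 0, 0, 0.6], [-1, 0, 0, 0, 0, 0, 0.6], [-1, 0, 0, 0, 0, 0, 0.6], [-1, 0, 0, 0, 0, 0, 0.6], [-0.5, 0.03, 0, 0, 0, 0, 0.6], [0, 0, 0, 0, 0, 0, 0.6], [0, 0, 0, 0, 0, 0, 0.6], [0, 0, 0, 0, 0, 0, 0.6]])

```text
clock: 38.1
position: [501.0, -175.3, 234.4]
eef_rot: [[-0.099, 0.995, -0.0], [0.995, 0.099, 0.0], [0.0, -0.0, -1.0]]
ft_force: [-0.8, -0.2, -1.1]
opening: 33.2
finger_force: 15.0
```

```bash
python3 chk.py k7; python3 - <<'E'
from pk import *
s=state();print(s['position'],yaw(s),s['opening']);go(*(wp(*L[1])+[0,-.5]),157)
E
```

```text
pos [ 501.  -175.3  234.4] 95.68656843908653 open 33.1644044919954 base px [251.2 213.6]
circle [253.7 224. ] 29.63496143764538 dx mm -6.222087993602185 dy 1.4845995774913716
[ 501.07087256 -175.25292102  234.41559796] 95.69081058232629 33.25563500609337
turn -0.0 shift [-0.04   0.016  2.581]
```

Emit:
apply_moves(steps=[[-0.04, 0.016, 0.6, 0, 0, 0, 0.6], [0, 0, 1, 0, 0, 0, 0.6], [0, 0, 0.7, 0, 0, 0, 0.6], [0, 0, 0.3, 0, 0, 0, 0.6], [0, 0, 0, 0, 0, 0, 0.6], [0, 0, 0, 0, 0, 0, 0.6]])

```text
clock: 38.75
position: [502.3, -177.2, 157.2]
eef_rot: [[-0.098, 0.995, 0.001], [0.995, 0.098, -0.0], [-0.0, 0.001, -1.0]]
ft_force: [0.9, 0.1, -0.3]
opening: 33.0
finger_force: 15.0
```

```bash
python3 chk.py k8; python3 - <<'E'
from pk import *
s=state();print(s['position'],yaw(s),s['opening']);go(*(wp(*L[1])+[0,-.5]),110)
E
```

```text
pos [ 502.3 -177.2  157.2] 95.64628154090634 open 33.02787772403648 base px [251.2 213.7]
circle [253.2 216. ] 22.88101319608113 dx mm -1.376949818644772 dy 1.2282494680678098
[ 502.43270083 -177.37252172  157.46001851] 95.63776516544752 32.93258583605064
turn -0.0 shift [ 0.034 -0.022  1.582]
```

Emit:
apply_moves(steps=[[0.03, -0.02, 0.4, 0, 0, 0, 0.6], [0, 0, 0.3, 0, 0, 0, 0.6], [0, 0, 0.25, 0, 0, 0, 0.6], [0, 0, 0.1, 0, 0, 0, 0.6], [0, 0, 0, 0, 0, 0, 0.6]])

```text
clock: 39.3
position: [501.0, -176.5, 124.7]
eef_rot: [[-0.098, 0.995, -0.001], [0.995, 0.098, 0.0], [0.0, -0.001, -1.0]]
ft_force: [0.1, 0.2, -1.2]
opening: 33.2
finger_force: 15.0
```

Emit:
apply_moves(steps=[[0, 0, 0.2, 0, 0, 0, 0.6], [0, 0, 0.2, 0, 0, 0, 0.6], [0, 0, 0.1, 0, 0, 0, 0.6], [0, 0, 0, 0, 0, 0, 0.6]])

```text
clock: 39.7
position: [500.9, -176.4, 109.4]
eef_rot: [[-0.098, 0.995, -0.001], [0.995, 0.098, 0.0], [0.0, -0.001, -1.0]]
ft_force: [-0.2, -0.2, -0.9]
opening: 32.6
finger_force: 15.0
```

Emit:
apply_moves(steps=[[0, 0, 0.02, 0, 0, 0, -0.1], [0, 0, 0, 0, 0, 0, -0.1], [0, 0, 0, 0, 0, 0, -0.1], [0, 0, -0.4, 0, 0, 0, -0.1], [0, 0, -0.8, 0, 0, 0, -0.1], [0, 0, -1, 0, 0, 0, -0.1], [0, 0, -1, 0, 0, 0, -0.1], [0, 0, -1, 0, 0, 0, -0.1], [0, 0, -1, 0, 0, 0, -0.1], [-0.5, 0, -1, 0, 0, 0, -0.1], [-1, 0.3, -1, 0, 0, 0, -0.1], [-1, 0.3, -0.6, 0, 0, 0, -0.1], [-1, 0.2, 0, 0, 0, 0, -0.1], [0, 0, 0, 0, 0, 0, -0.1], [0, 0, 0, 0, 0, 0, -0.1]])

```text
clock: 41.2
position: [534.9, -278.8, 343.8]
eef_rot: [[-0.097, 0.995, -0.0], [0.995, 0.097, 0.0], [0.0, -0.0, -1.0]]
ft_force: [-0.1, -0.0, 0.3]
opening: 50.3
finger_force: 0.0
```

```bash
python3 snapw.py wF
```

```text
[ 534.87338801 -278.14824819  343.6878978 ] 95.60491011459423
```

Emit:
apply_moves(steps=[[-0.5, 0, 0, 0, 0, 0, -0.1], [-1, 0, 0, 0, 0, 0, -0.1], [-0.5, 0, 0, 0, 0, 0, -0.1], [0, 0, 0, 0, 0, 0, -0.1], [0, 0, 0, 0, 0, 0, -0.1]])

```text
clock: 41.75
position: [541.0, -338.0, 343.2]
eef_rot: [[-0.098, 0.995, -0.0], [0.995, 0.098, 0.001], [0.001, -0.0, -1.0]]
ft_force: [-0.1, 0.0, 0.6]
opening: 50.2
finger_force: 0.0
```

```bash
python3 snapw.py wG; python3 - <<'E'
import numpy as np,cv2
A=np.load('wF.npz')['im'];B=np.load('wG.npz')['im']
r=lambda im:cv2.resize(im[:300,150:350,::-1],(400,600),interpolation=2)
cv2.imwrite('pics/FG.png',np.hstack([r(A),r(B)]))
E
```

```text
[ 541.05543794 -337.68160899  343.29555463] 95.6252586500498
```

View pics/FG.png

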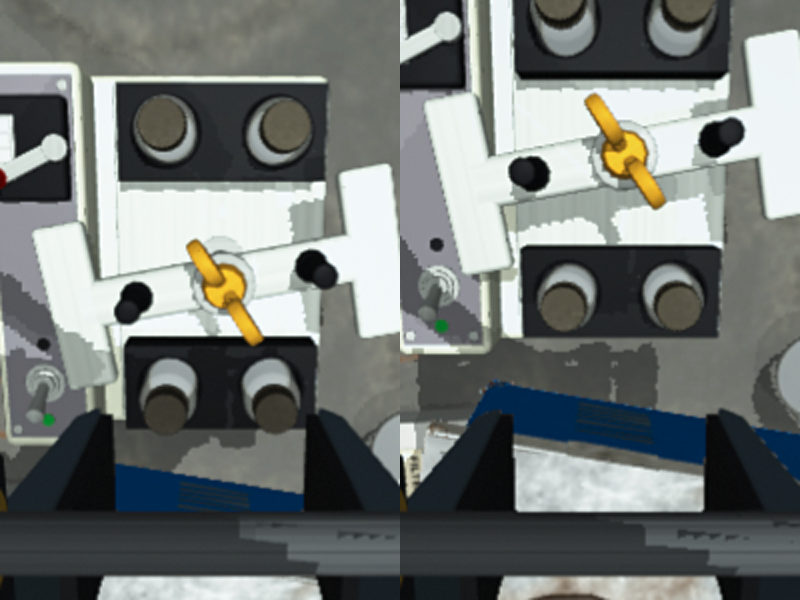

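All four vials are seated in the pockets. In F the handle tops are at (127,309) and (323,274), in G at (123,173) and (331,132); the wing tips are in F (196,245)/(256,338) and G (196,100)/(256,200).

```bash
python3 - <<'E'
from pk import *
from cap import mm
np.set_printoptions(precision=1,suppress=True)
F,G=mm(np.load('wF.npz')),mm(np.load('wG.npz'));c=lambda m,x,y:(m,150+x/2,y/2)
for n,f,g in(('h-',(127,309),(123,173)),('h+',(323,274),(331,132)),('w1',(196,245),(196,100)),('w2',(256,338),(256,200)),('c3',(167,405),(163,303))):
    p=tri(c(F,*f),c(G,*g));q=R.T@(p[:2]-o);print(n,p,'loc',q,np.hypot(*q),np.degrees(np.arctan2(q[1],q[0])))
    for z in(198,): print('  z198',[R.T@(plane(*a,z)[:2]-o) for a in(c(F,*f),c(G,*g))])
a=np.radians(5.49+8.2);np.set_printoptions(precision=3);p=o+52*np.array([np.cos(a),np.sin(a)]);print(p);go(*p,250,13.7)
E
```

```text
h- [ 498.1 -262.5  184. ] loc [-43.8  -9.9] 44.91983482633252 -167.30559118202967
  z198 [array([-42.2,  -7.5]), array([-42.1, -10.2])]
h+ [ 584.  -237.4  189.4] loc [44.1  6.9] 44.63061286687615 8.918687495131033
  z198 [array([42.2,  8. ]), array([43.1,  6.3])]
w1 [ 526.8 -230.4  188.9] loc [-12.2  19.3] 22.872356157365548 122.28268774634303
  z198 [array([-12.2,  20. ]), array([-11.9,  18.3])]
w2 [ 556.5 -268.   194.8] loc [ 13.8 -20.9] 25.01409324663989 -56.5553405989201
  z198 [array([ 14. , -20.2]), array([ 13.1, -20.8])]
c3 [ 517.2 -328.9  114.7] loc [-31.2 -77.7] 83.74885328599903 -111.84792626158765
  z198 [array([-25.4, -51.1]), array([-26.2, -64.3])]
[ 591.323 -236.193]
turn 2.86 shift [ 2.429 -2.89   3.11 ]
```

Emit:
apply_moves(steps=[[0, 0, 0, 0, 0, 0.3, -0.1], [0, 0, 0, 0, 0, 0.3, -0.1], [0, 0, 0, 0, 0, 0.3, -0.1], [0, 0, 0, 0, 0, 0.3, -0.1], [0, 0, 0, 0, 0, 0.3, -0.1], [0, 0, 0, 0, 0, 0.3, -0.1], [0, 0, 0, 0, 0, 0.3, -0.1], [0, 0, 0, 0, 0, 0.3, -0.1], [0, 0, 0, 0, 0, 0.3, -0.1], [0, 0, 0, 0, 0, 0.13, -0.1], [0.6, -0.7, 0, 0, 0, 0, -0.1], [0.6, -0.7, 0.7, 0, 0, 0, -0.1], [0.6, -0.7, 0.8, 0, 0, 0, -0.1], [0.6, -0.7, 0.8, 0, 0, 0, -0.1], [0, 0, 0.6, 0, 0, 0, -0.1], [0, 0, 0, 0, 0, 0, -0.1], [0, 0, 0, 0, 0, 0, -0.1]])

```text
clock: 43.5
position: [589.8, -238.7, 257.0]
eef_rot: [[0.968, 0.252, 0.0], [0.252, -0.968, -0.0], [0.0, 0.0, -1.0]]
ft_force: [0.7, 0.6, 0.4]
opening: 50.1
finger_force: 0.0
```

```bash
python3 - <<'E'
from pk import *
s=state();print(s['position'],yaw(s),s['joint_positions']);go(591.1,-235.8,195,14.5)
E
```

```text
[ 589.7563915  -238.65667701  257.01688955] 14.570433498035289 [-2.74056344e+01  2.80336907e+01  7.35522024e+01 -2.63208075e-03
  7.84073810e+01  4.80244611e+01]
turn 0.002 shift [ 0.067 -0.081  2.067]
```

Emit:
apply_moves(steps=[[0.067, -0.08, 0.6, 0, 0, 0, -0.1], [0, 0, 0.8, 0, 0, 0, -0.1], [0, 0, 0.5, 0, 0, 0, -0.1], [0, 0, 0.17, 0, 0, 0, -0.1], [0, 0, 0, 0, 0, 0, -0.1], [0, 0, 0, 0, 0, 0, 1], [0, 0, 0, 0, 0, 0, 1], [0, 0, 0, 0, 0, 0, 1], [0, 0, 0, 0, 0, 0, 1], [0, 0, 0, 0, 0, 0, 1], [0, 0, 0, 0, 0, 0, 1]], newtons=8)

```text
clock: 44.6
position: [591.2, -236.1, 194.4]
eef_rot: [[0.968, 0.251, 0.0], [0.251, -0.968, 0.0], [0.0, -0.0, -1.0]]
ft_force: [-0.6, 0.3, 1.5]
opening: 11.4
finger_force: 8.0
```

Emit:
apply_moves(steps=[[-0.006, -0.104, 0, 0, 0, -0.12, 1], [-0.0125, -0.2075, 0, 0, 0, -0.24, 1], [-0.0125, -0.2075, 0, 0, 0, -0.24, 1], [-0.0125, -0.2075, 0, 0, 0, -0.24, 1], [-0.0125, -0.2075, 0, 0, 0, -0.24, 1], [-0.0125, -0.2075, 0, 0, 0, -0.24, 1], [-0.0125, -0.2075, 0, 0, 0, -0.24, 1], [-0.0125, -0.2075, 0, 0, 0, -0.24, 1], [-0.0125, -0.2075, 0, 0, 0, -0.24, 1], [-0.0125, -0.2075, 0, 0, 0, -0.24, 1], [0, 0, 0, 0, 0, 0, 1], [0, 0, 0, 0, 0, 0, 1]])

```text
clock: 45.8
position: [550.0, -197.7, 194.4]
eef_rot: [[0.18, 0.984, 0.0], [0.984, -0.18, 0.001], [0.001, 0.0, -1.0]]
ft_force: [-0.2, 7.1, 4.9]
opening: 11.4
finger_force: 8.0
```

```bash
python3 - <<'E'
from pk import *
s=state();p=s['position'];d=p[:2]-o;print(p,yaw(s),s['ft_force'],s['opening'],'ang',np.degrees(np.arctan2(d[1],d[0])),np.hypot(*d))
E
```

```text
[ 549.99045853 -197.72803941  194.41282484] 79.6411454016302 [-0.17024293  7.12022957  4.90463943] 11.448071974600554 ang 79.7397366505752 51.597059123478004
```

Emit:
apply_moves(steps=[[-0.02, -0.2075, 0, 0, 0, -0.24, 1], [-0.0125, -0.18, 0, 0, 0, -0.2, 1], [-0.004, -0.1, 0, 0, 0, -0.1, 1], [0, -0.04, 0, 0, 0, 0, 1], [0, -0.04, 0, 0, 0, 0, 1], [0, 0, 0, 0, 0, 0, 1], [0, 0, 0, 0, 0, 0, 1]])

```text
clock: 46.5
position: [533.5, -197.6, 194.5]
eef_rot: [[-0.089, 0.996, 0.001], [0.996, 0.089, 0.001], [0.001, 0.001, -1.0]]
ft_force: [2.3, 8.2, 6.3]
opening: 11.5
finger_force: 8.0
```

```bash
cat > ang.py <<'E'
from pk import *
s=state();p=s['position'];d=p[:2]-o;print(p,yaw(s),s['ft_force'],s['opening'],'ang',np.degrees(np.arctan2(d[1],d[0]))-5.49,np.hypot(*d),s['clock'])
E
python3 ang.py
```

```text
[ 533.54136304 -197.6466532   194.47662012] 95.09418597722905 [2.27891617 8.22305945 6.2520779 ] 11.480468403412845 ang 92.63333724586265 51.36877156172049 46.5
```

Emit:
apply_moves(steps=[[0, -0.05, 0, 0, 0, 0, 1], [0, -0.05, 0, 0, 0, 0, 1], [0, 0, 0, 0, 0, 0, 1], [0, 0, 0, 0, 0, 0, 1]])

```text
clock: 46.9
position: [531.8, -198.1, 194.8]
eef_rot: [[-0.089, 0.996, 0.004], [0.996, 0.089, 0.0], [-0.0, 0.004, -1.0]]
ft_force: [9.0, 9.1, 2.4]
opening: 11.6
finger_force: 8.0
```

```bash
python3 ang.py
```

```text
[ 531.76191484 -198.11418066  194.76518281] 95.0941906880445 [9.04162872 9.11640453 2.38084286] 11.597344981358493 ang 94.67942582522099 51.19001634944122 46.9
```

Emit:
apply_moves(steps=[[0, 0.03, 0, 0, 0, 0, 0], [0, 0, 0, 0, 0, 0, 0], [0, 0, 0, 0, 0, 0, 0], [0, 0, -0.5, 0, 0, 0, 0], [0, 0, -1, 0, 0, 0, 0], [-0.5, 0, -1, 0, 0, 0, 0], [-1, 0, -1, 0, 0, 0, 0], [-1, 0, -1, 0, 0, 0, 0], [-1, 0, 0, 0, 0, 0, 0], [0, 0, 0, 0, 0, 0, 0], [0, 0, 0, 0, 0, 0, 0]])

```text
clock: 48.0
position: [540.1, -303.2, 328.7]
eef_rot: [[-0.091, 0.996, -0.001], [0.996, 0.091, 0.001], [0.001, -0.001, -1.0]]
ft_force: [0.2, 0.2, 0.4]
opening: 45.4
finger_force: 0.0
```

```bash
cat > nut.py <<'E'
import sys
from pk import *
from cap import mm
np.set_printoptions(precision=1,suppress=True)
s=state();im,m=snap('wrist');np.savez(sys.argv[1],im=im,**m);print(s['position'],yaw(s),s['clock'])
H=cv2.cvtColor(im,cv2.COLOR_RGB2HSV);B=cv2.inRange(H,(15,140,90),(30,255,255));g=proj(m,[*o,198]);B2=np.zeros_like(B);a,b=int(g[0]),int(g[1]);B2[max(0,b-40):b+40,a-40:a+40]=B[max(0,b-40):b+40,a-40:a+40]
cn=max(cv2.findContours(B2,0,1)[0],key=cv2.contourArea)[:,0].astype(float)
zt=float(sys.argv[2]) if len(sys.argv)>2 else 198
P=np.array([plane(m,u,v,zt)[:2] for u,v in cn]);c=cv2.minAreaRect(P.astype(np.float32));print('rect',c)
d=np.hypot(*(P-o).T);D=P[:,None]-P[None];i,j=np.unravel_index((D**2).sum(2).argmax(),D.shape[:2]);v=P[i]-P[j];print('tips',P[i],P[j],np.hypot(*v),'dir world',np.degrees(np.arctan2(v[1],v[0]))%180,'mid',(P[i]+P[j])/2)
K_=((H[...,2]<45)).astype(np.uint8)
cv2.imwrite('pics/'+sys.argv[1]+'.png',cv2.resize(im[:290,130:380,::-1],None,fx=2,fy=2,interpolation=2))
E
python3 nut.py n1
```

```text
[ 540.1 -303.2  328.7] 95.20353507571004 48.0
rect ((540.828369140625, -248.8225860595703), (17.81905746459961, 50.77273941040039), 25.649770736694336)
tips [ 523.1 -229.9] [ 557.4 -268.8] 51.93028304504461 dir world 131.45578573743938 mid [ 540.2 -249.3]
```

View pics/n1.png

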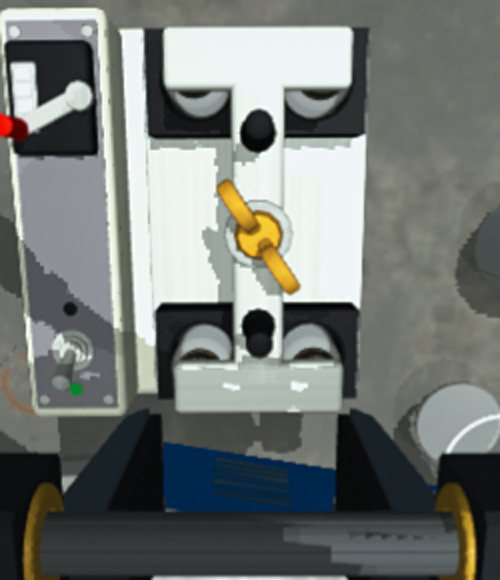

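The bar lies squarely across both vial pairs. The wings run from (226,188) to (290,286), about 128.4° in the world. Now over the nut.

Emit:
apply_moves(steps=[[0.4, 0, 0, 0, 0, -0.29, 0.6], [0.4, 0, 0, 0, 0, -0.29, 0.6], [0, 0, 0, 0, 0, -0.29, 0.6], [0, 0, 0, 0, 0, -0.29, 0.6], [0, 0, 0.5, 0, 0, 0, 0.6], [0, 0, 0.5, 0, 0, 0, 0.6], [0, 0, 0, 0, 0, 0, 0.6], [0, 0, 0, 0, 0, 0, 0.6]])

```text
clock: 48.85
position: [536.5, -278.5, 299.4]
eef_rot: [[-0.624, 0.782, -0.001], [0.782, 0.624, 0.0], [0.001, -0.0, -1.0]]
ft_force: [0.3, -0.3, -0.6]
opening: 18.4
finger_force: 0.0
```

```bash
python3 - <<'E'
from pk import *
s=state();print(s['position'],yaw(s),s['opening']);go(540.7,-248.8,240,128.4)
E
```

```text
[ 536.47998928 -278.47830263  299.38228912] 128.5840482549743 18.43102514556289
turn 0.006 shift [0.688 0.725 1.979]
```

Emit:
apply_moves(steps=[[0.35, 0.36, 0.5, 0, 0, 0, 0.6], [0.34, 0.36, 0.8, 0, 0, 0, 0.6], [0, 0, 0.5, 0, 0, 0, 0.6], [0, 0, 0.15, 0, 0, 0, 0.6], [0, 0, 0, 0, 0, 0, 0.6], [0, 0, 0, 0, 0, 0, 0.6]])

```text
clock: 49.45
position: [541.0, -250.0, 241.9]
eef_rot: [[-0.623, 0.782, 0.001], [0.782, 0.623, -0.001], [-0.002, 0.001, -1.0]]
ft_force: [0.9, -0.0, 0.0]
opening: 18.2
finger_force: 0.0
```

```bash
python3 - <<'E'
from pk import *
s=state();print(s['position'],yaw(s),s['opening']);go(540.7,-248.8,203,128.4)
E
```

```text
[ 541.01176802 -250.04820197  241.86265731] 128.54584106312447 18.206429485610926
turn 0.005 shift [0.039 0.018 1.295]
```

Emit:
apply_moves(steps=[[0.035, 0.015, 0.4, 0, 0, 0, 0.6], [0, 0, 0.4, 0, 0, 0, 0.6], [0, 0, 0.3, 0, 0, 0, 0.6], [0, 0, 0.15, 0, 0, 0, 0.6], [0, 0, 0, 0, 0, 0, 0.6], [0, 0, 0, 0, 0, 0, 1], [0, 0, 0, 0, 0, 0, 1], [0, 0, 0, 0, 0, 0, 1], [0, 0, 0, 0, 0, 0, 1]], newtons=20)

```text
clock: 50.35
position: [539.4, -249.2, 203.4]
eef_rot: [[-0.623, 0.782, -0.001], [0.782, 0.623, -0.001], [-0.0, -0.002, -1.0]]
ft_force: [-6.9, -6.5, -0.1]
opening: 6.8
finger_force: 20.0
```

Emit:
apply_moves(steps=[[0, -0.03, 0, 0, 0, 0, 1], [0, 0, 0, 0, 0, 0, 1]])

```text
clock: 50.55
position: [539.2, -249.4, 203.4]
eef_rot: [[-0.623, 0.782, -0.0], [0.782, 0.623, -0.0], [-0.0, -0.001, -1.0]]
ft_force: [-5.0, -3.8, -0.5]
opening: 6.6
finger_force: 20.0
```

```bash
python3 - <<'E'
from pk import *
s=state();print(s['position'],yaw(s),s['ft_force'],s['moment'],s['opening'])
E
```

```text
[ 539.23109376 -249.36814565  203.44468113] 128.55113833039712 [-4.99601339 -3.75963823 -0.45625351] [-0.62679734  0.64014345  0.01777039] 6.5712855171090965
```

Emit:
apply_moves(steps=[[0, -0.05, 0, 0, 0, 0, 1], [0, 0, 0.003, 0, 0, 0.12, 1], [0, 0, 0.005, 0, 0, 0.24, 1], [0, 0, 0.005, 0, 0, 0.24, 1], [0, 0, 0.005, 0, 0, 0.24, 1], [0, 0, 0.005, 0, 0, 0.24, 1], [0, 0, 0.005, 0, 0, 0.24, 1], [0, 0, 0.005, 0, 0, 0.24, 1], [0, 0, 0, 0, 0, 0, 1]])

```text
clock: 51.45
position: [539.0, -249.7, 202.5]
eef_rot: [[0.109, 0.994, 0.001], [0.994, -0.109, 0.0], [0.0, 0.001, -1.0]]
ft_force: [3.6, 2.8, -0.9]
opening: 6.6
finger_force: 20.0
```

```bash
cat > st.py <<'E'
from pk import *
np.set_printoptions(precision=2,suppress=True)
s=state();print(s['position'],round(yaw(s),1),s['ft_force'],s['moment'],s['opening'],s['finger_force'],'j6',s['joint_positions'][5],s['clock'])
E
python3 st.py
```

```text
[ 539.02 -249.72  202.5 ] 83.7 [ 3.63  2.85 -0.89] [ 0.59 -0.84 -0.04] 6.619037236638078 20.00159114599228 j6 -24.409918694486898 51.45
```

Emit:
apply_moves(steps=[[0, 0, 0.006, 0, 0, 0.26, 1], [0, 0, 0.006, 0, 0, 0.26, 1], [0, 0, 0.006, 0, 0, 0.26, 1], [0, 0, 0.006, 0, 0, 0.26, 1], [0, 0, 0.006, 0, 0, 0.26, 1], [0, 0, 0.006, 0, 0, 0.26, 1], [0, 0, 0.006, 0, 0, 0.26, 1], [0, 0, 0.006, 0, 0, 0.26, 1], [0, 0, 0, 0, 0, 0, 1]])

```text
clock: 52.35
position: [539.2, -249.9, 201.2]
eef_rot: [[0.912, 0.41, 0.002], [0.41, -0.912, -0.0], [0.002, 0.001, -1.0]]
ft_force: [4.8, 2.4, -0.0]
opening: 6.7
finger_force: 20.0
```

Emit:
apply_moves(steps=[[0, 0, 0.006, 0, 0, 0.26, 1], [0, 0, 0.006, 0, 0, 0.26, 1], [0, 0, 0.006, 0, 0, 0.26, 1], [0, 0, 0.006, 0, 0, 0.26, 1], [0, 0, 0.006, 0, 0, 0.26, 1], [0, 0, 0.006, 0, 0, 0.26, 1], [0, 0, 0.006, 0, 0, 0.26, 1], [0, 0, 0.006, 0, 0, 0.26, 1], [0, 0, 0.006, 0, 0, 0.26, 1], [0, 0, 0.006, 0, 0, 0.26, 1], [0, 0, 0, 0, 0, 0, 1]])

```text
clock: 53.45
position: [539.0, -250.2, 199.5]
eef_rot: [[0.641, -0.768, 0.002], [-0.768, -0.641, -0.001], [0.001, -0.001, -1.0]]
ft_force: [3.8, 0.2, 1.8]
opening: 6.9
finger_force: 20.0
```

```bash
python3 st.py
```

```text
[ 539.04 -250.17  199.48] -50.2 [3.76 0.24 1.77] [ 0.18 -0.67 -0.03] 6.882480084688055 20.00157818198204 j6 109.47977376138904 53.45
```

Emit:
apply_moves(steps=[[0, 0, 0, 0, 0, 0, 0.6], [0, 0, 0, 0, 0, 0, 0.6], [0, 0, -0.4, 0, 0, 0, 0.6], [0, 0, -0.7, 0, 0, 0, 0.6], [0, 0, 0, 0, 0, -0.3, 0.6], [0, 0, 0, 0, 0, -0.3, 0.6], [0, 0, 0, 0, 0, -0.3, 0.6], [0, 0, 0, 0, 0, -0.3, 0.6], [0, 0, 0, 0, 0, -0.3, 0.6], [0, 0, 0, 0, 0, -0.3, 0.6], [0, 0, 0, 0, 0, -0.3, 0.6], [0, 0, 0, 0, 0, -0.3, 0.6], [0, 0, 0, 0, 0, -0.3, 0.6], [0, 0, 0, 0, 0, -0.3, 0.6], [0, 0, 0, 0, 0, -0.3, 0.6], [0, 0, 0, 0, 0, -0.3, 0.6], [0, 0, 0, 0, 0, -0.3, 0.6], [0, 0, 0, 0, 0, -0.3, 0.6]])

```text
clock: 55.25
position: [538.3, -250.0, 232.8]
eef_rot: [[0.333, 0.943, 0.0], [0.943, -0.333, -0.0], [-0.0, 0.0, -1.0]]
ft_force: [1.1, 0.0, -0.3]
opening: 18.5
finger_force: 0.0
```

Emit:
apply_moves(steps=[[0, 0, 0, 0, 0, -0.3, 0.6], [0, 0, 0, 0, 0, -0.3, 0.6], [0, 0, 0, 0, 0, -0.3, 0.6], [0, 0, 0, 0, 0, -0.3, 0.6], [0, 0, 0, 0, 0, -0.3, 0.6], [0, 0, 0, 0, 0, -0.3, 0.6], [0, 0, 0, 0, 0, -0.283, 0.6], [0, 0, 0, 0, 0, 0, 0.6], [0, 0, 0, 0, 0, 0, 0.6]])

```text
clock: 56.15
position: [538.4, -250.0, 232.5]
eef_rot: [[-0.637, 0.771, 0.0], [0.771, 0.637, -0.0], [-0.0, 0.0, -1.0]]
ft_force: [0.4, 0.5, -0.1]
opening: 18.2
finger_force: 0.0
```

```bash
python3 st.py; python3 -c "
from h import *
go(539.2,-249.8,199.5,129.8)"
```

```text
[ 538.35 -250.01  232.49] 129.6 [ 0.4   0.53 -0.14] [ 0.02 -0.05  0.01] 18.247529227993333 0.0 j6 -70.25791325078939 56.15
turn -0.007 shift [-0.013  0.026  1.1  ]
```

Emit:
apply_moves(steps=[[-0.024, 0.05, 0.5, 0, 0, 0, 0.6], [0, 0, 0.4, 0, 0, 0, 0.6], [0, 0, 0.2, 0, 0, 0, 0.6], [0, 0, 0, 0, 0, 0, 0.6], [0, 0, 0, 0, 0, 0, 1], [0, 0, 0, 0, 0, 0, 1], [0, 0, 0, 0, 0, 0, 1]])

```text
clock: 56.85
position: [539.7, -250.0, 199.4]
eef_rot: [[-0.64, 0.769, -0.0], [0.769, 0.64, -0.001], [-0.001, -0.001, -1.0]]
ft_force: [-3.6, -3.4, -0.0]
opening: 6.7
finger_force: 20.0
```

Emit:
apply_moves(steps=[[0, 0, 0.003, 0, 0, 0.12, 1], [0, 0, 0.006, 0, 0, 0.26, 1], [0, 0, 0.006, 0, 0, 0.26, 1], [0, 0, 0.006, 0, 0, 0.26, 1], [0, 0, 0.006, 0, 0, 0.26, 1], [0, 0, 0.006, 0, 0, 0.26, 1], [0, 0, 0.006, 0, 0, 0.26, 1], [0, 0, 0.006, 0, 0, 0.26, 1], [0, 0, 0.006, 0, 0, 0.26, 1], [0, 0, 0.006, 0, 0, 0.26, 1], [0, 0, 0.006, 0, 0, 0.26, 1], [0, 0, 0, 0, 0, 0, 1]])

```text
clock: 58.05
position: [539.2, -250.1, 197.6]
eef_rot: [[0.622, 0.783, -0.001], [0.783, -0.622, -0.001], [-0.001, -0.0, -1.0]]
ft_force: [-7.7, -4.8, 4.1]
opening: 6.7
finger_force: 20.0
```

```bash
python3 st.py
```

```text
[ 539.23 -250.08  197.62] 51.6 [-7.66 -4.77  4.12] [-0.97  1.49 -0.04] 6.689850110248986 20.00170961022377 j6 7.885364367866922 58.05
```

Emit:
apply_moves(steps=[[-0.036, -0.014, 0, 0, 0, 0.12, 1], [0, 0, 0.004, 0, 0, 0.26, 1], [0, 0, 0.005, 0, 0, 0.26, 1], [0, 0, 0.005, 0, 0, 0.26, 1], [0, 0, 0.005, 0, 0, 0.26, 1], [0, 0, 0.005, 0, 0, 0.26, 1], [0, 0, 0.005, 0, 0, 0.26, 1], [0, 0, 0, 0, 0, 0, 1]])

```text
clock: 58.85
position: [538.8, -250.0, 196.6]
eef_rot: [[0.998, 0.063, -0.0], [0.063, -0.998, 0.0], [-0.0, -0.0, -1.0]]
ft_force: [-3.4, 1.2, 2.8]
opening: 6.8
finger_force: 20.0
```

```bash
python3 st.py
```

```text
[ 538.77 -250.02  196.58] 3.6 [-3.37  1.17  2.76] [ 0.23  0.75 -0.07] 6.817234908963808 20.001732409000397 j6 55.75936039537766 58.85
```

Emit:
apply_moves(steps=[[0, 0, 0.005, 0, 0, 0.2, 1], [0, 0, 0.005, 0, 0, 0.2, 1], [0, 0, 0.005, 0, 0, 0.2, 1], [0, 0, 0.005, 0, 0, 0.2, 1], [0, 0, 0, 0, 0, 0, 1]])

```text
clock: 59.35
position: [538.7, -249.8, 196.1]
eef_rot: [[0.945, -0.328, -0.0], [-0.328, -0.945, 0.0], [-0.0, -0.0, -1.0]]
ft_force: [-4.4, 3.4, 6.1]
opening: 7.0
finger_force: 20.0
```

```bash
python3 st.py
```

```text
[ 538.75 -249.83  196.09] -19.1 [-4.44  3.44  6.09] [ 0.61  0.86 -0.05] 7.023043899084855 20.00164657831192 j6 78.49030984472665 59.35
```

Emit:
apply_moves(steps=[[0, 0, 0.003, 0, 0, 0.2, 1], [0, 0, 0.004, 0, 0, 0.2, 1], [0, 0, 0.004, 0, 0, 0.2, 1], [0, 0, 0.004, 0, 0, 0.2, 1], [0, 0, 0, 0, 0, 0, 1]])

```text
clock: 59.85
position: [538.8, -249.7, 195.6]
eef_rot: [[0.742, -0.67, -0.0], [-0.67, -0.742, 0.001], [-0.0, -0.0, -1.0]]
ft_force: [-3.5, 3.9, 6.0]
opening: 6.4
finger_force: 20.0
```

```bash
python3 st.py
```

```text
[ 538.83 -249.68  195.61] -42.1 [-3.49  3.93  6.  ] [ 0.89  0.81 -0.04] 6.437012793788976 20.001666694879532 j6 101.405281452548 59.85
```

Emit:
apply_moves(steps=[[0, 0, 0.003, 0, 0, 0.2, 1], [0, 0, 0.004, 0, 0, 0.2, 1], [0, 0, 0.004, 0, 0, 0.2, 1], [0, 0, 0.004, 0, 0, 0.2, 1], [0, 0, 0, 0, 0, 0, 1]])

```text
clock: 60.35
position: [539.0, -249.6, 195.2]
eef_rot: [[0.423, -0.906, 0.0], [-0.906, -0.423, 0.001], [-0.001, -0.001, -1.0]]
ft_force: [-1.8, 4.3, 4.7]
opening: 6.8
finger_force: 20.0
```

```bash
python3 st.py
```

```text
[ 538.97 -249.58  195.15] -65.0 [-1.76  4.32  4.72] [ 1.06  0.51 -0.08] 6.816149812951741 20.001613944768906 j6 124.32219393773103 60.35
```

Emit:
apply_moves(steps=[[0, 0, 0.003, 0, 0, 0.2, 1], [0, 0, 0.004, 0, 0, 0.2, 1], [0, 0, 0.004, 0, 0, 0.2, 1], [0, 0, 0, 0, 0, 0, 1]])

```text
clock: 60.75
position: [539.1, -249.5, 194.8]
eef_rot: [[0.136, -0.991, 0.0], [-0.991, -0.136, 0.001], [-0.001, -0.0, -1.0]]
ft_force: [-1.6, 5.1, 5.1]
opening: 6.8
finger_force: 20.0
```

```bash
python3 st.py
```

```text
[ 539.06 -249.54  194.78] -82.2 [-1.63  5.08  5.11] [ 1.2   0.34 -0.  ] 6.844709146779325 20.00159651041031 j6 141.51339340027062 60.75
```

Emit:
apply_moves(steps=[[0, 0, 0.003, 0, 0, 0.2, 1], [0, 0, 0.004, 0, 0, 0.2, 1], [0, 0, 0.004, 0, 0, 0.2, 1], [0, 0, 0, 0, 0, 0, 1]])

```text
clock: 61.15
position: [539.2, -249.5, 194.5]
eef_rot: [[-0.163, -0.987, 0.001], [-0.987, 0.163, 0.001], [-0.001, -0.0, -1.0]]
ft_force: [-0.7, 5.4, 4.5]
opening: 6.6
finger_force: 20.0
```

```bash
python3 st.py
```

```text
[ 539.19 -249.55  194.46] -99.4 [-0.68  5.37  4.55] [ 1.25  0.06 -0.02] 6.61708603326614 20.0015527009964 j6 158.69953538723982 61.15
```

Emit:
apply_moves(steps=[[0, 0, 0, 0, 0, 0, 0.6], [0, 0, 0, 0, 0, 0, 0.6], [0, 0, -0.4, 0, 0, 0, 0.6], [0, 0, -0.7, 0, 0, 0, 0.6], [0, 0, 0, 0, 0, -0.3, 0.6], [0, 0, 0, 0, 0, -0.3, 0.6], [0, 0, 0, 0, 0, -0.3, 0.6], [0, 0, 0, 0, 0, -0.3, 0.6], [0, 0, 0, 0, 0, -0.3, 0.6], [0, 0, 0, 0, 0, -0.3, 0.6], [0, 0, 0, 0, 0, -0.3, 0.6], [0, 0, 0, 0, 0, -0.3, 0.6], [0, 0, 0, 0, 0, -0.3, 0.6], [0, 0, 0, 0, 0, -0.3, 0.6], [0, 0, 0, 0, 0, -0.3, 0.6], [0, 0, 0, 0, 0, -0.3, 0.6], [0, 0, 0, 0, 0, -0.3, 0.6], [0, 0, 0, 0, 0, -0.3, 0.6]])

```text
clock: 62.95
position: [539.2, -250.4, 228.1]
eef_rot: [[0.931, 0.364, 0.001], [0.364, -0.931, -0.0], [0.001, 0.001, -1.0]]
ft_force: [0.1, 0.3, 0.5]
opening: 18.5
finger_force: 0.0
```

Emit:
apply_moves(steps=[[0, 0, 0, 0, 0, -0.3, 0.6], [0, 0, 0, 0, 0, -0.3, 0.6], [0, 0, 0, 0, 0, -0.3, 0.6], [0, 0, 0, 0, 0, -0.3, 0.6], [0, 0, 0, 0, 0, -0.3, 0.6], [0, 0, 0, 0, 0, -0.3, 0.6], [0, 0, 0, 0, 0, -0.283, 0.6], [0, 0, 0, 0, 0, 0, 0.6], [0, 0, 0, 0, 0, 0, 0.6]])

```text
clock: 63.85
position: [539.1, -250.3, 227.7]
eef_rot: [[0.167, 0.986, 0.001], [0.986, -0.167, -0.0], [-0.0, 0.001, -1.0]]
ft_force: [-0.1, 0.8, 0.5]
opening: 18.1
finger_force: 0.0
```

```bash
python3 st.py; python3 -c "
from h import *
go(539.2,-249.6,194.5,80.6)"
```

```text
[ 539.13 -250.29  227.72] 80.4 [-0.14  0.85  0.48] [-0.01 -0.13  0.04] 18.146022008877154 0.0 j6 -21.033834178124984 63.85
turn -0.008 shift [ 0.023 -0.002  1.107]
```

Emit:
apply_moves(steps=[[0.025, 0.01, 0.5, 0, 0, 0, 0.6], [0, 0, 0.4, 0, 0, 0, 0.6], [0, 0, 0.2, 0, 0, 0, 0.6], [0, 0, 0, 0, 0, 0, 0.6], [0, 0, 0, 0, 0, 0, 1], [0, 0, 0, 0, 0, 0, 1], [0, 0, 0, 0, 0, 0, 1], [0, 0, 0.003, 0, 0, 0.12, 1], [0, 0, 0.004, 0, 0, 0.2, 1], [0, 0, 0.004, 0, 0, 0.2, 1], [0, 0, 0, 0, 0, 0, 1]])

```text
clock: 64.95
position: [539.4, -249.6, 194.1]
eef_rot: [[0.413, 0.911, 0.0], [0.911, -0.413, -0.0], [-0.0, 0.0, -1.0]]
ft_force: [-2.2, 0.3, 4.0]
opening: 6.6
finger_force: 20.0
```

```bash
python3 st.py
```

```text
[ 539.41 -249.58  194.14] 65.6 [-2.17  0.29  4.02] [-0.08  0.46 -0.04] 6.5580254730985565 20.00162422657013 j6 -6.165493092957626 64.95
```

Emit:
apply_moves(steps=[[0, 0, 0.003, 0, 0, 0.15, 1], [0, 0, 0.003, 0, 0, 0.15, 1], [0, 0, 0.003, 0, 0, 0.15, 1], [0, 0, 0, 0, 0, 0, 1]])

```text
clock: 65.35
position: [539.4, -249.6, 193.8]
eef_rot: [[0.603, 0.797, 0.0], [0.797, -0.603, -0.0], [-0.0, 0.001, -1.0]]
ft_force: [-4.0, -1.4, 3.7]
opening: 6.7
finger_force: 20.0
```

```bash
python3 st.py
```

```text
[ 539.45 -249.62  193.85] 52.9 [-4.03 -1.35  3.69] [-0.07  0.57  0.01] 6.701762804108877 20.001453012228012 j6 6.532792330409899 65.35
```

Emit:
apply_moves(steps=[[0, 0, 0.003, 0, 0, 0.15, 1], [0, 0, 0.003, 0, 0, 0.15, 1], [0, 0, 0.003, 0, 0, 0.15, 1], [0, 0, 0, 0, 0, 0, 1]])

```text
clock: 65.75
position: [539.5, -249.7, 193.6]
eef_rot: [[0.766, 0.643, 0.0], [0.643, -0.766, -0.0], [0.0, 0.001, -1.0]]
ft_force: [-2.2, -1.3, 5.3]
opening: 6.8
finger_force: 20.0
```

```bash
python3 st.py
```

```text
[ 539.49 -249.66  193.58] 40.0 [-2.25 -1.34  5.29] [-0.18  0.52 -0.07] 6.768409325557362 20.001466870307922 j6 19.396271300830268 65.75
```

Emit:
apply_moves(steps=[[0, 0, 0.003, 0, 0, 0.15, 1], [0, 0, 0.003, 0, 0, 0.15, 1], [0, 0, 0.003, 0, 0, 0.15, 1], [0, 0, 0, 0, 0, 0, 1]])

```text
clock: 66.15
position: [539.5, -249.7, 193.3]
eef_rot: [[0.89, 0.456, 0.0], [0.456, -0.89, -0.001], [0.0, 0.001, -1.0]]
ft_force: [-2.7, -0.5, 5.0]
opening: 6.8
finger_force: 20.0
```

```bash
python3 st.py
```

```text
[ 539.49 -249.69  193.31] 27.2 [-2.74 -0.5   5.02] [-0.16  0.53  0.35] 6.835915939836175 20.00148296356201 j6 32.27006175262897 66.15
```

Emit:
apply_moves(steps=[[0, 0, 0.003, 0, 0, 0.15, 1], [0, 0, 0.003, 0, 0, 0.15, 1], [0, 0, 0, 0, 0, 0, 1]])

```text
clock: 66.45
position: [539.8, -249.6, 193.3]
eef_rot: [[0.948, 0.319, 0.001], [0.319, -0.948, -0.001], [0.001, 0.001, -1.0]]
ft_force: [-1.6, 0.2, 5.9]
opening: 10.3
finger_force: 22.0
```

```bash
python3 st.py
```

```text
[ 539.78 -249.61  193.25] 18.6 [-1.63  0.17  5.94] [0.01 0.26 0.77] 10.274376584989243 21.956347692757845 j6 40.851496495169954 66.45
```

Emit:
apply_moves(steps=[[0, 0, 0.003, 0, 0, 0.15, 1], [0, 0, 0.003, 0, 0, 0.15, 1], [0, 0, 0, 0, 0, 0, 1]])

```text
clock: 66.75
position: [539.8, -249.6, 193.2]
eef_rot: [[0.985, 0.174, 0.001], [0.174, -0.985, -0.001], [0.001, 0.001, -1.0]]
ft_force: [-0.6, 0.2, 7.7]
opening: 14.8
finger_force: 26.2
```

```bash
python3 st.py
```

```text
[ 539.8  -249.57  193.17] 10.0 [-0.6   0.19  7.67] [0.14 0.26 1.01] 14.797964596971568 26.247518621385098 j6 49.43620760521875 66.75
```

The nut is at its stop: the moment rises to 1 N m and the pads twist on the wings. Now I release it and move to the counter lever.

Emit:
apply_moves(steps=[[0, 0, 0, 0, 0, 0, 0.36], [0, 0, 0, 0, 0, 0, 0.36], [0, 0, 0, 0, 0, 0, 0.36], [0, 0, -0.5, 0, 0, 0, 0.36], [0, 0, -1, 0, 0, 0, 0.36], [0, 0, -0.7, 0, 0, 0, 0.36], [0, 0, 0, 0, 0, -0.3, 1], [0, 0, 0, 0, 0, -0.3, 1], [0, 0, 0, 0, 0, -0.3, 1], [0, 0, 0, 0, 0, -0.3, 1], [0, 0, 0, 0, 0, -0.3, 1], [0, 0, 0, 0, 0, -0.3, 1], [0, 0, 0, 0, 0, -0.3, 1], [0, 0, 0, 0, 0, -0.3, 1], [0, 0, 0, 0, 0, -0.3, 1], [0, 0, 0, 0, 0, -0.28, 1], [0, 0, 0, 0, 0, 0, 1]])

```text
clock: 68.45
position: [539.4, -249.4, 258.4]
eef_rot: [[-0.095, 0.996, -0.0], [0.996, 0.095, 0.0], [0.0, -0.0, -1.0]]
ft_force: [-0.3, 1.0, -0.3]
opening: 0.4
finger_force: 0.0
```

```bash
python3 nut.py n2 190; python3 st.py; python3 - <<'E'
from pk import *
d=np.load('n2.npz');im=d['im'].astype(int)
print(wp(-123,15),wp(-122,50));go(*wp(-123,15),240,95.5)
E
```

```text
[ 539.4 -249.4  258.4] 95.43404982867062 68.45
rect ((547.8386840820312, -240.005126953125), (32.42768096923828, 18.611738204956055), 5.526247024536133)
tips [ 531.9 -243.2] [ 563.5 -234.6] 32.799700468049835 dir world 15.180565285963041 mid [ 547.7 -238.9]
[ 539.36 -249.42  258.46] 95.1 [ 0.18 -0.63 -0.65] [ 0.01 -0.08  0.02] 0.7565803074546259 0.0 j6 -35.67222272880493 68.5
[ 416.92913157 -245.33646499] [ 414.57602372 -210.40134107]
turn -0.014 shift [ 0.527 -4.049  0.615]
```

Emit:
apply_moves(steps=[[0.1, -0.7, 0, 0, 0, 0, 1], [0.1, -1, 0, 0, 0, 0, 1], [0.15, -1, 0, 0, 0, 0, 1], [0.15, -0.9, 0.3, 0, 0, 0, 1], [0, -0.45, 0.3, 0, 0, 0, 1], [0, 0, 0, 0, 0, 0, 1], [0, 0, 0, 0, 0, 0, 1]])

```text
clock: 69.2
position: [417.5, -245.8, 240.9]
eef_rot: [[-0.088, 0.996, 0.001], [0.996, 0.088, -0.0], [-0.0, 0.0, -1.0]]
ft_force: [0.1, 0.1, 0.6]
opening: 0.5
finger_force: 0.0
```

```bash
python3 st.py; python3 - <<'E'
from pk import *
s=state();im,m=snap('wrist');np.savez('kn',im=im,**m);i=im.astype(int)
B=((i[...,0]>110)&(i[...,1]<60)&(i[...,2]<60)).astype(np.uint8);n,l,st,ce=cv2.connectedComponentsWithStats(B);k=[j for j in range(1,n) if st[j,4]>15]
for j in k: print(st[j],ce[j],plane(m,*ce[j],128))
print(proj(m,[*wp(-122,50),128]));go(*wp(-123,16),136)
E
```

```text
[ 417.5  -245.79  240.9 ] 95.0 [0.14 0.12 0.6 ] [-0.03 -0.11 -0.02] 0.4680589822872579 0.0 j6 -42.61108054973168 69.2
[245 139  14  15 159] [251.73584906 145.96226415] [ 414.49807237 -211.57319345  128.        ]
[251.97143332 144.45487087]
turn -0.0 shift [ 0.054 -0.032  3.5  ]
```

Emit:
apply_moves(steps=[[0, -0.03, 0.6, 0, 0, 0, 1], [0, 0, 1, 0, 0, 0, 1], [0, 0, 1, 0, 0, 0, 1], [0, 0, 0.6, 0, 0, 0, 1], [0, 0, 0.3, 0, 0, 0, 1], [0, 0, 0, 0, 0, 0, 1], [0, 0, 0, 0, 0, 0, 1]])

```text
clock: 69.95
position: [416.9, -246.0, 136.3]
eef_rot: [[-0.091, 0.996, 0.001], [0.996, 0.091, -0.001], [-0.001, 0.001, -1.0]]
ft_force: [-0.6, 0.0, 0.2]
opening: 0.7
finger_force: 0.0
```

```bash
python3 st.py
```

```text
[ 416.9  -245.97  136.28] 95.2 [-0.56  0.    0.24] [-0.01 -0.16  0.02] 0.727472802332573 0.0 j6 -42.823247700604284 69.95
```

Emit:
apply_moves(steps=[[0.3, 0, 0, 0, 0, 0, 1], [0.2, 0, 0, 0, 0, 0, 1], [0.2, 0, 0, 0, 0, 0, 1], [0.2, 0, 0, 0, 0, 0, 1], [0.2, 0, 0, 0, 0, 0, 1], [0.2, 0, 0, 0, 0, 0, 1], [0, 0, 0, 0, 0, 0, 1]])

```text
clock: 70.65
position: [412.9, -206.3, 135.9]
eef_rot: [[-0.091, 0.996, 0.001], [0.996, 0.091, -0.001], [-0.001, 0.001, -1.0]]
ft_force: [0.2, -3.2, 1.3]
opening: 0.7
finger_force: 1.7
```

```bash
python3 st.py
```

```text
[ 412.92 -206.31  135.9 ] 95.2 [ 0.2  -3.17  1.25] [-0.62  0.    0.03] 0.6776727867279784 1.7000133823603392 j6 -39.21878290264344 70.65
```

Emit:
apply_moves(steps=[[0.1, 0, 0, 0, 0, 0, 1], [0.1, 0, 0, 0, 0, 0, 1], [0, 0, 0, 0, 0, 0, 1]])

```text
clock: 70.95
position: [412.5, -201.2, 135.8]
eef_rot: [[-0.091, 0.996, 0.001], [0.996, 0.091, -0.001], [-0.001, 0.001, -1.0]]
ft_force: [-0.1, -7.6, 0.5]
opening: 0.5
finger_force: 3.1
```

```bash
python3 st.py
```

```text
[ 412.5  -201.24  135.75] 95.2 [-0.11 -7.64  0.53] [-1.36 -0.09  0.03] 0.5224837649090979 3.0580838404375754 j6 -38.64749923356534 70.95
```

Emit:
apply_moves(steps=[[0.07, 0, 0, 0, 0, 0, 1], [0, 0, 0, 0, 0, 0, 1], [0.05, 0, 0, 0, 0, 0, 1], [0, 0, 0, 0, 0, 0, 1]])

```text
clock: 71.35
position: [412.8, -199.8, 136.0]
eef_rot: [[-0.092, 0.996, 0.002], [0.996, 0.092, -0.005], [-0.005, 0.002, -1.0]]
ft_force: [-1.7, -24.2, -3.7]
opening: 0.8
finger_force: 11.1
```

```bash
python3 st.py
```

```text
[ 412.8  -199.76  135.99] 95.3 [ -1.69 -24.24  -3.7 ] [-4.67  0.35  0.14] 0.8459995116411746 11.056170042654685 j6 -38.30144370529175 71.35
```

Firmly at the stop (24 N). Going back gently so that the lever returns, then lifting clear.

Emit:
apply_moves(steps=[[-0.15, 0, 0, 0, 0, 0, 1], [-0.2, 0, 0, 0, 0, 0, 1], [-0.2, 0, 0, 0, 0, 0, 1], [-0.2, 0, 0, 0, 0, 0, 1], [-0.2, 0, 0, 0, 0, 0, 1], [-0.2, 0, 0, 0, 0, 0, 1], [-0.3, 0, 0, 0, 0, 0, 1], [-0.3, 0, 0, 0, 0, 0, 1], [0, 0, -0.5, 0, 0, 0, 1], [0, 0, -1, 0, 0, 0, 1], [0, 0, -1, 0, 0, 0, 1], [0, 0, -1, 0, 0, 0, 1], [-0.5, 0, -1, 0, 0, 0, 1], [-1, 0.5, -1, 0, 0, 0, 1], [-1, 0.7, -1, 0, 0, 0, 1], [0, 0.7, 0, 0, 0, 0, 1], [0, 0, 0, 0, 0, 0, 1], [0, 0, 0, 0, 0, 0, 1]])

```text
clock: 73.15
position: [479.6, -318.9, 329.9]
eef_rot: [[-0.091, 0.996, -0.001], [0.996, 0.091, 0.001], [0.001, -0.001, -1.0]]
ft_force: [-0.4, -0.4, -0.2]
opening: 0.4
finger_force: 0.0
```

```bash
python3 st.py; python3 nut.py fin 190; python3 - <<'E'
from pk import *
from cap import mm
d=np.load('fin.npz');m=mm(d);i=d['im'].astype(int)
B=((i[...,0]>110)&(i[...,1]<60)&(i[...,2]<60)).astype(np.uint8);n,l,st,ce=cv2.connectedComponentsWithStats(B)
for j in range(1,n):
    if st[j,4]>15: print('knob',st[j],plane(m,*ce[j],128)[:2]-wp(-122,50))
print('tipON',(proj(m,[*wp(-107,-83.2),125.3])-[130,0])*2,'tipOFF',(proj(m,[*wp(-107,-56.8),125.3])-[130,0])*2)
E
```

```text
[ 479.62 -318.94  329.87] 95.2 [-0.4  -0.4  -0.16] [-0.02 -0.09  0.03] 0.38646967849878927 0.0 j6 -44.79841449431266 73.15
[ 479.6 -318.9  329.9] 95.2374894153769 73.15
rect ((538.5867919921875, -247.98992919921875), (51.19692611694336, 18.13087272644043), 17.227861404418945)
tips [ 516.8 -263. ] [ 562.2 -237.6] 51.93749810138575 dir world 29.210678430865244 mid [ 539.5 -250.3]
knob [190  45  11  12  92] [-0.8 -0.7]
knob [495 107  17  36 423] [317.6 -42.3]
tipON [171.4 367.2] tipOFF [169.9 318.3]
```

View pics/fin.png

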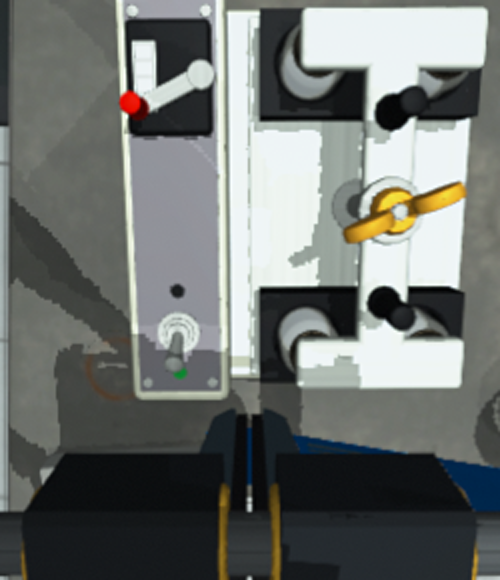

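The final view shows the bar across all four vials and the nut at its stop (wings at about 27°). The knob is back at rest at (130,103), and the toggle is on, its tip at (174,365) by the green dot.

```bash
python3 -c "
from plant import workorder
print(workorder.hand_in())"
```

```text
the job is handed in; nothing more can be done
None
```

The job is handed in: all four vials stand in the pockets, the clamp bar is across at its stop, the wing nut is screwed down to its stop, the counter lever was swung to its stop and sprang back, and the timer toggle was already on, so I left it alone. I turned the nut in two long arcs of about 180° and 230° plus a short last one, not in short arcs throughout; the fingers stayed clear of the handles. The hand-in gave no verdict.

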